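# Dress the pipe stubs of a sink unit

## Robot

A 6-joint arm with a two-finger parallel gripper is mounted at the origin on the work surface. World frame = base frame: x ahead of the robot, y to its left, z up, the work surface at z = 0. Lengths are in m, angles in rad, forces in N, time in s.
With the tool pointing down it reaches from about 0.35 to 0.925 m from the base axis. Payload 6.4 kg.
Tool frame: the origin (TCP) lies on the centre line of the jaws, within the pads' length; the fingertips stand 25 mm ahead of it and the grasp point (between the pads) lies 6 mm ahead of it; x points along the fingers, y is the direction in which the jaws open and shut, and the axes are right-handed (so a half turn about x gives the same grasp; the last joint's range is limited). The gripper opens to 94 mm and grips with 3 to 60 N. Pads are 16 mm wide; open, the fingers measure 119 mm over their backs; the gripper's body (75 mm by 177 mm) begins 78 mm behind the grasp point.
Start: joints at [-0.174, 0.245, 1.558, -0, 1.339, -0.174], TCP at [0.65, 0, 0.23] pointing down, gripper open.
Joint ranges: [-3.13, 3.13], [-1.02, 2.26], [0.13, 2.54], [-0.95, 4.09], [0.21, 2.88], [-2.74, 2.74]. Speed limits (rad/s): [2.57, 2.57, 3.14, 3.14, 3.14, 3.14].

## Interface

Orientations are given as a unit quaternion [x, y, z, w].
In Python, from station import r, viewer, workorder gives the robot as it stands.
- The arm moves only by the tool arm_command, never from a script. Its argument "increments" is a list of rows, each an object of numbers: "x", "y", "z": the shift along the tool's x, y, z in m; "ax", "ay", "az": the turn, a rotation vector about the tool's x, y, z in rad; "jaw": the finger opening in m, from 0 to 0.094. In form: [{"x": .., "y": .., "z": .., "ax": .., "ay": .., "az": .., "jaw": ..}, ...]. A call has exactly 10 rows; each row shifts and turns the pose as measured when the row begins, along the tool's axes as they then stand; what a row does not reach is not made up. A row lasts 1/12 s, in which the tool goes at most 41.7 mm and 7.16 degrees, less where a joint would pass 70% of its speed; a pose out of reach is approached as far as the arm can. A call with a gripper value outside its range is refused whole. The fingers move at their own pace and stop on an object; the grip force is fixed at half the most. Time passes only in rows, so rows that do not move let the fingers close, or fill a call up. It gives the time, the measured TCP pose, the force and the opening at its end, in the units of the state.
- r.read_state(): the state, without advancing time (a new reading comes with each control period).
- viewer.capture(name): name is "scene" or "side" or "wrist"; returns (picture, depth): 420x560x3 uint8, red, green, blue; 420x560 float32, m along the optical axis (not along the pixel's ray), 0 where there is no reading.
- viewer.calibration(name): a dict with "fx", "fy", "cx", "cy" (pixels), "rvec" (rotation vector, rad) and "tvec" (3), from world to camera coordinates, as OpenCV has them. Camera axes: x right, y down, z forward; pixel columns grow to the right and rows downward; lengths in m; the calibration is good to about 2 mm. A picture is of the moment at which its call begins: read the wrist's pose just before it. calibration takes no time and is no camera call; for the wrist camera it gives the pose at the moment of the call.
- workorder.finish_job(): hands the job in, once; it reports no verdict.
Trained networks look in the newest picture that a camera, given by its name, has taken for a name from the list of things; names that differ only in an ending like _2 or _b are one class to them, and where a whole thing is asked for, a point or a joint stands for the part that bears it (a point fixed in the world has none). Each returns a list of dicts, best first, with "conf" (0 to 1); they miss things now and then, are a little off and sometimes report something else, mostly with a low value. They report only what shows in the picture. A call takes as long as a camera call. They do not tell look-alikes from the thing itself.
- viewer.silhouettes(query, camera): "pixels" (420x560 bool, what is visible of it).
- viewer.landmark_of(query, camera): "point" ([x, y, z] in m, in world coordinates, good to about 4 mm: a listed point, or the origin of a listed thing).
The state is a dict: "t": time; "joint_positions": joint angles; "qd": joint speeds; "effort": joint torques, N m; "ee_pos": TCP position; "tcp_rot": TCP orientation; "wrist_force": force on the tool from outside, world axes, zero at the start; "wrist_torque": the same for the moment, N m; "finger_gap": opening from 0.0 (shut) to 1.0 (fully open).
Only numpy, scipy, OpenCV 4.12 (cv2) and the standard library are available. Lean on these libraries where they do the work, as an engineer would, in place of code of your own. Each camera call takes 0.05 s, during which the arm holds its last target. There are 200 camera calls.

## Task

Dress the pipe stubs that come up through the deck, ready for the valves and the trap. Lower the twin cover plate over both copper pipes at once until it lies flat on the deck, then drop one small brass nut over each copper pipe so that it sits on the plate; slip the round chrome collar down over the white drain pipe, flange on the deck, and then the white slip nut over the same pipe so that it sits on top of the collar. Leave the larger spare brass nut where it lies.

Things in the scene. Friction and masses are not known exactly. Their poses are not given: they have to be found in the camera images.
- supply: Fixed pair of copper water pipes that stand up through the wooden deck, 80 mm apart, each 16 mm in diameter, 55 mm tall, with a hemispherical top. Origin: on the deck, midway between the two pipes; the pipes' axes stand at y = -40 mm and y = +40 mm of this frame; z up. (The loose copper coupling near by, 22 mm across, 32 mm tall, is no part of the job.)
- drain: Fixed white plastic drain pipe that stands up through the deck, 38 mm in diameter, 55 mm tall, with a domed test cap: it narrows over the top 14 mm to 18 mm diameter. Origin: on its axis at deck height; z up. Nothing is on it at the start.
- twin_cover: Loose stainless steel cover plate, 50 x 130 x 6 mm (x, y, z), with two round 20.5 mm holes 80 mm apart on its long centre line (at y = -40 and +40 mm); it lies flat on the deck. About 0.2 kg. Origin: centre of its underside; y along its length. Grip it across its 50 mm width at the middle. Either way round will do.
- drain_collar: Loose round chrome pipe collar: a flange 76 mm in diameter and 4 mm thick with a tubular neck of 52 mm outer diameter on it, 18 mm high over all, and a 43 mm hole right through. It lies flange down. Origin: centre of its underside; z up. Grip it by the neck.
- slip_nut: Loose white plastic slip nut: a finely ribbed ring 58 mm in outer diameter, 22 mm high, with a 43 mm hole right through, lying flat. Origin: centre of its underside; z up.
- brass_nut_1: First small brass union nut: a hexagonal ring 30 mm across the flats (34.6 mm over the corners), 18 mm high, with a 20.5 mm hole right through; it lies flat on the deck. Origin: centre of its underside; z up along the hole; its x axis points square at one of the flats. The two small brass nuts are alike and may change places.
- brass_nut_2: Second small brass union nut: a hexagonal ring 30 mm across the flats (34.6 mm over the corners), 18 mm high, with a 20.5 mm hole right through; it lies flat on the deck. Origin: centre of its underside; z up along the hole; its x axis points square at one of the flats. The two small brass nuts are alike and may change places.
- spare_nut: Larger spare brass nut, hexagonal, 46 mm across the flats, 24 mm high, 30 mm hole, lying flat. Not part of the job: it is to stay where it lies. Origin: centre of its underside.
Not all that is in view belongs to the job. Several things have the shape of the twin_cover; the one meant has the colours described above. Leave any blue look-alike of the drain_collar alone.

How it is judged:
At the end, for the whole second after the job is handed in: Plate over both copper pipes, under 4 mm up, within 8 mm; a small brass nut on each copper pipe, on the plate (underside 2-10 mm up); collar on the drain pipe, under 4 mm up; slip nut on the collar (14-22 mm up); each within 8 mm of its pipe, level, let go, at rest (x of twin_cover in the frame of supply between -0.008 and 0.008 m and y of twin_cover in the frame of supply between -0.008 and 0.008 m and z of twin_cover in the frame of supply below 0.004 m and angle between the y axis of twin_cover and the y axis of supply, either way round below 0.15 rad and angle between each of twin_cover, drain_collar's own z axis and vertical below 0.1 rad and horizontal distance between each of drain_collar, slip_nut and drain below 0.008 m and z of drain_collar in the frame of drain below 0.004 m and z of slip_nut in the frame of drain between 0.014 and 0.022 m and angle between slip_nut's own z axis and vertical below 0.15 rad and ((x of brass_nut_1 in the frame of supply between -0.008 and 0.008 m and y of brass_nut_1 in the frame of supply between 0.032 and 0.048 m and z of brass_nut_1 in the frame of supply between 0.002 and 0.01 m and angle between each of brass_nut_1, brass_nut_2's own z axis and vertical below 0.15 rad and x of brass_nut_2 in the frame of supply between -0.008 and 0.008 m and y of brass_nut_2 in the frame of supply between -0.048 and -0.032 m and z of brass_nut_2 in the frame of supply between 0.002 and 0.01 m) or (x of brass_nut_1 in the frame of supply between -0.008 and 0.008 m and y of brass_nut_1 in the frame of supply between -0.048 and -0.032 m and z of brass_nut_1 in the frame of supply between 0.002 and 0.01 m and angle between each of brass_nut_1, brass_nut_2's own z axis and vertical below 0.15 rad and x of brass_nut_2 in the frame of supply between -0.008 and 0.008 m and y of brass_nut_2 in the frame of supply between 0.032 and 0.048 m and z of brass_nut_2 in the frame of supply between 0.002 and 0.01 m)) and linear speed of each of twin_cover, drain_collar, slip_nut, brass_nut_1, brass_nut_2 below 0.02 m/s); the robot touches nothing.
It fails at once if the larger spare nut was shifted by more than 20 mm (distance of spare_nut from where it was at the start of the episode above 0.02 m).
It also fails if it takes over 120 s, if anything falls off the work surface, if the arm or the gripper's body presses on something with over 40 N, if the wrist force passes 120 N, or if a joint passes its speed limit or range.

## Working session

There is one attempt and no reset: what is moved stays moved. The work goes in short steps, Python scripts to look and compute and a tool call to move; the robot and the scene stay as the last step left them, time stands still between calls to the robot, and variables do not carry over. Pictures are saved under pics/ and viewed, about 12 in all and at most 16, crops included, and the job is handed in when it is done.

Besides the shell and the picture viewer there is one more tool, called after "Call:" by a JSON object that holds its "op" and its "data", one argument or row to a line. arm_command: Moves the arm, as the interface text tells. Its arguments: {"type":"object","properties":{"increments":{"type":"array"}},"required":["increments"]}

```bash
mkdir -p pics; ls
cat > h.py <<'E'
import numpy as np, cv2
from scipy.spatial.transform import Rotation as R
from station import r, viewer, workorder
def cap(n,f=None):
    c=viewer.calibration(n); p,d=viewer.capture(n)
    if f: cv2.imwrite('pics/'+f,p[:,:,::-1])
    return c,p,d
def world(c,d,mask=None):
    """Nx3 world points of masked pixels (or HxWx3)"""
    v,u=np.indices(d.shape); P=np.stack([(u-c['cx'])/c['fx']*d,(v-c['cy'])/c['fy']*d,d],-1)
    M=R.from_rotvec(np.ravel(c['rvec'])).as_matrix()
    W=(P-np.ravel(c['tvec']))@M
    W[d<=0]=np.nan
    return W if mask is None else W[mask&(d>0)]
def px(c,pt):
    q,_=cv2.projectPoints(np.array([pt],float),np.ravel(c['rvec']),np.ravel(c['tvec']),np.array([[c['fx'],0,c['cx']],[0,c['fy'],c['cy']],[0,0,1.]]),None)
    return q.ravel().round(0)
def pose():
    s=r.read_state(); return s,np.array(s['ee_pos']),R.from_quat(s['tcp_rot']).as_matrix()
E
python3 - <<'E'
from h import *
s,p,M=pose(); print(s['t'],p,M.round(3).tolist(),s['finger_gap'])
for n in ['scene','side']:
    c,p,d=cap(n,n+'0.png')
    for q in ['supply','drain','twin_cover','drain_collar','slip_nut','brass_nut_1','spare_nut']:
        for o in viewer.landmark_of(q,n): print(n,q,round(o['conf'],2),np.round(o['point'],3),px(c,o['point']))
E
```

```text
pics
0.0 [6.49468490e-01 1.03517661e-04 2.29386850e-01] [[-0.002, 1.0, 0.0], [0.0, 0.0, -1.0], [-1.0, -0.002, -0.0]] 0.9997326233322161
scene supply 0.89 [ 0.546 -0.122  0.002] [241. 228.]
scene drain 0.65 [ 0.53   0.135 -0.005] [333. 218.]
scene twin_cover 0.86 [ 0.327 -0.42  -0.001] [134. 193.]
scene twin_cover 0.8 [ 0.385 -0.197 -0.   ] [211. 198.]
scene twin_cover 0.61 [ 0.628 -0.264  0.001] [186. 255.]
scene drain_collar 0.67 [0.632 0.273 0.004] [395. 233.]
scene drain_collar 0.65 [ 0.647  0.109 -0.   ] [336. 245.]
scene drain_collar 0.59 [ 0.682 -0.015 -0.001] [291. 259.]
scene slip_nut 0.75 [0.629 0.275 0.005] [395. 232.]
scene brass_nut_1 0.66 [ 0.442 -0.352  0.001] [155. 213.]
scene spare_nut 0.61 [0.448 0.359 0.   ] [396. 194.]
side supply 0.57 [ 0.55  -0.118  0.001] [307. 244.]
side drain 0.58 [0.528 0.136 0.003] [283. 194.]
side twin_cover 0.87 [ 0.389 -0.197 -0.001] [253. 272.]
side twin_cover 0.79 [ 0.628 -0.262 -0.004] [352. 279.]
side twin_cover 0.57 [ 0.333 -0.418  0.004] [239. 350.]
side drain_collar 0.74 [0.649 0.107 0.001] [320. 196.]
side drain_collar 0.67 [ 0.684 -0.017 -0.002] [343. 218.]
side slip_nut 0.72 [ 0.627  0.269 -0.002] [302. 172.]
side brass_nut_1 0.64 [ 0.43   0.005 -0.001] [258. 222.]
side brass_nut_1 0.46 [ 0.443 -0.353  0.004] [286. 317.]
side spare_nut 0.71 [ 0.446  0.358 -0.003] [250. 165.]
```

Run:
```python
import cv2
a=cv2.imread('pics/scene0.png')[150:300,90:450]; cv2.imwrite('pics/scene0c.png',cv2.resize(a,None,fx=2.2,fy=2.2,interpolation=2))
```

```text
(no output)
```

View pics/scene0c.png

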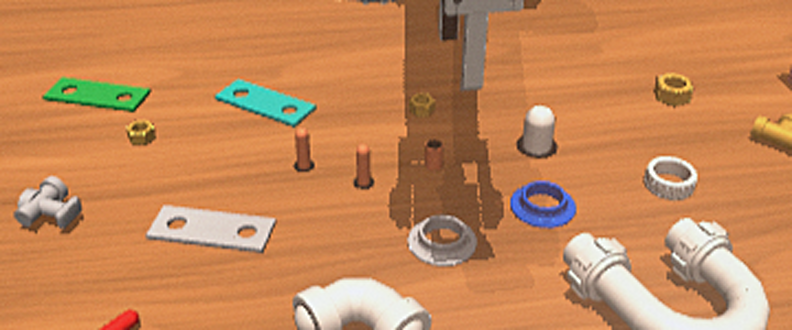

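View pics/side0.png

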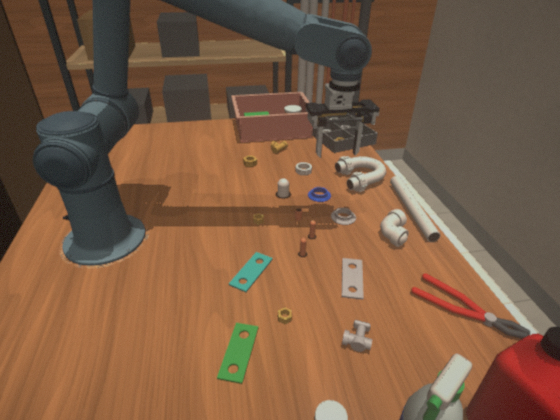

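Run:
```python
from h import *
c,p,d=cap('wrist','w0.png')
s,tp,M=pose()
Rc=R.from_rotvec(np.ravel(c['rvec'])).as_matrix(); C=-Rc.T@np.ravel(c['tvec'])
print('cam in tool',(M.T@(C-tp)).round(4),'axis',(M.T@Rc.T).round(3).tolist(),c['fx'],c['cx'],c['cy'])
for q in ['supply','drain','drain_collar','twin_cover','brass_nut_1','slip_nut']:
    for o in viewer.landmark_of(q,'wrist'): print(q,round(o['conf'],2),np.round(o['point'],3),px(c,o['point']))
```

```text
cam in tool [-0.1545  0.0012 -0.0726] axis [[-0.001, -0.256, 0.967], [1.0, -0.0, 0.001], [-0.0, 0.967, 0.256]] 347.6406221350254 273.10768451875424 205.29567643101896
supply 0.77 [ 0.548 -0.121 -0.004] [188. 277.]
drain 0.93 [0.526 0.139 0.003] [149.  46.]
drain_collar 0.88 [ 0.684 -0.016  0.002] [302. 194.]
twin_cover 0.78 [ 0.628 -0.265 -0.002] [255. 377.]
brass_nut_1 0.93 [0.43  0.01  0.002] [ 74. 171.]
```

View pics/w0.png

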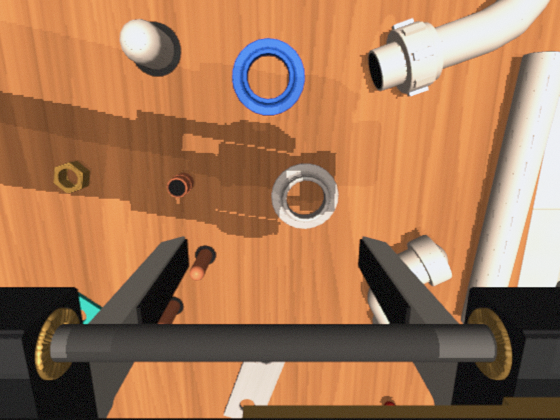

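```bash
cat >> h.py <<'E'
from scipy.optimize import least_squares
def near(W,xy,rad,z0,z1):
    P=W.reshape(-1,3); P=P[~np.isnan(P[:,0])]
    return P[(np.hypot(P[:,0]-xy[0],P[:,1]-xy[1])<rad)&(P[:,2]>z0)&(P[:,2]<z1)]
def ring(W,xy,rad,z0,z1):
    """enclosing circle of the top face"""
    P=near(W,xy,rad,z0,z1); (x,y),rr=cv2.minEnclosingCircle((P[:,:2]*1000).astype(np.float32))
    return np.round([x/1000,y/1000,rr/1000,np.median(P[:,2])],4),len(P)
def pipe(W,xy,rad,rp,z0,z1):
    """vertical cylinder of known radius"""
    P=near(W,xy,rad,z0,z1)
    f=least_squares(lambda c:np.hypot(P[:,0]-c[0],P[:,1]-c[1])-rp,P[:,:2].mean(0),loss='soft_l1',f_scale=.001)
    return f.x.round(4),len(P),np.abs(f.fun).mean().round(4)
E
python3 - <<'E'
from h import *
for n in ['wrist','scene','side']:
    c,p,d=cap(n); W=world(c,d)
    print(n,'deck z',np.nanmedian(near(W,(.6,.03),.03,-.02,.02)[:,2]).round(4))
    print(' collar',ring(W,(.684,-.016),.045,.014,.024),ring(W,(.684,-.016),.06,.002,.024))
    print(' nutB',ring(W,(.43,.008),.03,.014,.022))
    for nm,xy,rp in [('sup',(.547,-.121),.008),('drain',(.528,.137),.019),('coupl',(.55,0),.011)]:
        P=near(W,xy,.07,.025,.07); print(' ',nm,len(P),P.mean(0) if len(P) else 0)
        if nm=='sup':
            for s in (-1,1):
                Q=P[(P[:,1]-P[:,1].mean())*s>0]
                if len(Q)>10: print('  ',pipe(W,Q.mean(0),.025,rp,.012,.046),Q[:,2].max())
        elif len(P)>10: print('  ',pipe(W,P.mean(0),.035,rp,.012,.04 if nm=='drain' else .03),P[:,2].max())
E
```

```text
wrist deck z 0.0003
 collar (array([ 0.6873, -0.0183,  0.0259,  0.0181]), 595) (array([ 0.6832, -0.0162,  0.0592,  0.005 ]), 2534)
 nutB (array([0.4326, 0.0057, 0.0171, 0.0176]), 447)
  sup 467 [ 0.55894799 -0.10842441  0.04245344]
   (array([ 0.5282, -0.1577]), 217, np.float64(0.0003)) 0.04945246266366943
   (array([ 0.5712, -0.0902]), 196, np.float64(0.0002)) 0.056301541443576505
  drain 1700 [0.53602177 0.13334285 0.04874459]
   (array([0.5311, 0.1357]), 376, np.float64(0.0002)) 0.05722239954165632
  coupl 368 [ 0.55291287 -0.00115498  0.03201368]
   (array([ 0.5519, -0.0019]), 111, np.float64(0.0003)) 0.03496420991108683
scene deck z 0.002
 collar (array([ 0.6852, -0.0169,  0.027 ,  0.0186]), 146) (array([ 0.6838, -0.0161,  0.0598,  0.0046]), 859)
 nutB (array([0.4306, 0.0066, 0.0168, 0.0186]), 56)
  sup 142 [ 0.552523   -0.12256411  0.04276649]
   (array([ 0.5257, -0.1559]), 65, np.float64(0.0009)) 0.057504035134622974
   (array([ 0.5689, -0.0882]), 63, np.float64(0.001)) 0.059534068468494634
  drain 180 [0.53873322 0.13360767 0.04432147]
   (array([0.5284, 0.1376]), 117, np.float64(0.0011)) 0.05818647114476725
  coupl 52 [ 0.55261468 -0.00124347  0.03221257]
   (array([5.491e-01, 3.000e-04]), 45, np.float64(0.0009)) 0.03671341482849702
side deck z 0.0001
 collar (array([ 0.6867, -0.0176,  0.0275,  0.0171]), 71) (array([ 0.6837, -0.0159,  0.0595,  0.0059]), 312)
 nutB (array([0.4295, 0.0046, 0.018 , 0.0175]), 46)
  sup 125 [ 0.54620252 -0.12880003  0.04173376]
   (array([ 0.5269, -0.1558]), 60, np.float64(0.0008)) 0.056009493050300015
   (array([ 0.5697, -0.0891]), 61, np.float64(0.001)) 0.05578836558826147
  drain 126 [0.52895331 0.12624137 0.04280309]
   (array([0.5305, 0.1365]), 84, np.float64(0.0013)) 0.05763465157035654
  coupl 36 [ 0.54993745 -0.00411205  0.03079315]
   (array([ 5.503e-01, -2.000e-04]), 39, np.float64(0.0013)) 0.03368211506063848
```

Call:
{"op": "arm_command", "data": {
  "increments": [
    {"z":0.026,"y":-0.002},
    {"z":0.026,"y":-0.002},
    {"z":0.026,"y":-0.002},
    {"z":0.026,"y":-0.002},
    {"z":0.026,"y":-0.002},
    {"z":0.026,"y":-0.002},
    {"z":0.026,"y":-0.002},
    {"z":0.026,"y":-0.002},
    {"z":0.026,"y":-0.002},
    {"z":0.0}
  ]
}}

```text
invalid input at $.increments[0]: expected keys x, y, z, ax, ay, az, jaw
```

Call:
{"op": "arm_command", "data": {
  "increments": [
    {"x":0,"y":-0.002,"z":0.026,"ax":0,"ay":0,"az":0,"jaw":0.094},
    {"x":0,"y":-0.002,"z":0.026,"ax":0,"ay":0,"az":0,"jaw":0.094},
    {"x":0,"y":-0.002,"z":0.026,"ax":0,"ay":0,"az":0,"jaw":0.094},
    {"x":0,"y":-0.002,"z":0.026,"ax":0,"ay":0,"az":0,"jaw":0.094},
    {"x":0,"y":-0.002,"z":0.026,"ax":0,"ay":0,"az":0,"jaw":0.094},
    {"x":0,"y":-0.002,"z":0.026,"ax":0,"ay":0,"az":0,"jaw":0.094},
    {"x":0,"y":-0.002,"z":0.026,"ax":0,"ay":0,"az":0,"jaw":0.094},
    {"x":0,"y":-0.002,"z":0.026,"ax":0,"ay":0,"az":0,"jaw":0.094},
    {"x":0,"y":-0.002,"z":0.026,"ax":0,"ay":0,"az":0,"jaw":0.094},
    {"x":0,"y":0,"z":0.0,"ax":0,"ay":0,"az":0,"jaw":0.094}
  ]
}}

```text
t: 2.13
ee_pos: [0.6319, -0.2424, 0.2306]
tcp_rot: [0.499, 0.501, -0.498, 0.502]
wrist_force: [0.2, -0.1, -0.1]
finger_gap: 0.998
```

Run:
```python
from h import *
s,tp,M=pose(); print(s['t'],tp.round(4),s['wrist_force'])
c,p,d=cap('wrist','w1.png'); W=world(c,d)
P=near(W,(.628,-.264),.085,.004,.009); rc=cv2.minAreaRect((P[:,:2]*1000).astype(np.float32)); print(rc,len(P))
b=cv2.boxPoints(rc); print(b)
v=(b[1]-b[0]) if np.linalg.norm(b[1]-b[0])>np.linalg.norm(b[2]-b[1]) else b[2]-b[1]
v=v*np.sign(v[1]); print('plate yaw',np.arctan2(-v[0],v[1]))
for s0 in [(.5282,-.1577),(.5712,-.0902)]: print(pipe(W,s0,.025,.008,.012,.046))
```

```text
2.1333 [ 0.6319 -0.2424  0.2306] [ 0.24035174 -0.13010885 -0.13665319]
((629.6799926757812, -265.4153137207031), (130.40985107421875, 50.07741928100586), 71.15777587890625) 4509
[[ 584.9243  -319.03943]
 [ 632.3181  -335.2126 ]
 [ 674.43567 -211.7912 ]
 [ 627.0419  -195.61804]]
plate yaw -0.32885858
(array([ 0.5281, -0.1577]), 160, np.float64(0.0001))
(array([ 0.5711, -0.0902]), 170, np.float64(0.0001))
```

View pics/w1.png

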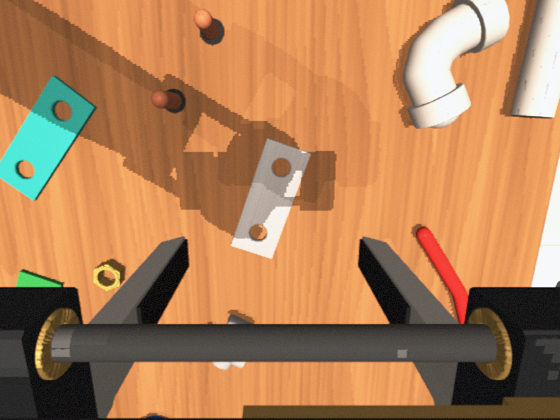

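```bash
cat >> h.py <<'E'
def to(x,y,z,yaw):
    """tool-axis shift (after turning to yaw; jaws along (cos,sin)) and remaining turn to tool-down pose"""
    s,tp,M=pose(); c,q=np.cos(yaw),np.sin(yaw)
    T=np.array([[0,c,q],[0,q,-c],[-1,0,0]])
    print('at',tp.round(4),'yaw',np.arctan2(M[1,1],M[0,1]).round(4),'gap',round(s['finger_gap']*.094,4),'F',np.round(s['wrist_force'],1))
    print('shift now-axes',(M.T@(np.array([x,y,z])-tp)).round(4),'target-axes',(T.T@(np.array([x,y,z])-tp)).round(4),'turn',R.from_matrix(M.T@T).as_rotvec().round(4))
E
python3 -c "
from h import *
to(.6297,-.2654,.1,-.329)"
```

```text
at [ 0.6321 -0.2405  0.2306] yaw 0.0063 gap 0.0944 F [-0.5  1.  -1.1]
shift now-axes [ 0.1306 -0.0027  0.0251] target-axes [0.1306 0.0058 0.0244] turn [ 0.3353 -0.0012 -0.001 ]
```

Call:
{"op": "arm_command", "data": {
  "increments": [
    {"x":0,"y":0,"z":0,"ax":0.11,"ay":0,"az":0,"jaw":0.094},
    {"x":0,"y":0,"z":0,"ax":0.11,"ay":0,"az":0,"jaw":0.094},
    {"x":0,"y":0,"z":0,"ax":0.11,"ay":0,"az":0,"jaw":0.094},
    {"x":0.025,"y":0.001,"z":0.005,"ax":0,"ay":0,"az":0,"jaw":0.094},
    {"x":0.025,"y":0.001,"z":0.005,"ax":0,"ay":0,"az":0,"jaw":0.094},
    {"x":0.025,"y":0.001,"z":0.005,"ax":0,"ay":0,"az":0,"jaw":0.094},
    {"x":0.025,"y":0.001,"z":0.005,"ax":0,"ay":0,"az":0,"jaw":0.094},
    {"x":0.025,"y":0.001,"z":0.004,"ax":0,"ay":0,"az":0,"jaw":0.094},
    {"x":0,"y":0,"z":0,"ax":0,"ay":0,"az":0,"jaw":0.094},
    {"x":0,"y":0,"z":0,"ax":0,"ay":0,"az":0,"jaw":0.094}
  ]
}}

```text
t: 3.02
ee_pos: [0.6334, -0.2539, 0.1047]
tcp_rot: [0.578, 0.41, -0.573, 0.411]
wrist_force: [0.7, 1.2, 0.9]
finger_gap: 0.998
```

```bash
python3 -c "
from h import *
to(.6297,-.2654,.0268,-.329)"
```

```text
at [ 0.6334 -0.2539  0.1047] yaw -0.3316 gap 0.0938 F [0.7 1.2 0.9]
shift now-axes [ 0.0779 -0.0002  0.0124] target-axes [0.0779 0.0002 0.0121] turn [-0.0026 -0.005  -0.0059]
```

Call:
{"op": "arm_command", "data": {
  "increments": [
    {"x":0.015,"y":0,"z":0.006,"ax":0,"ay":-0.002,"az":-0.003,"jaw":0.094},
    {"x":0.015,"y":0,"z":0.006,"ax":0,"ay":-0.002,"az":-0.003,"jaw":0.094},
    {"x":0.015,"y":0,"z":0,"ax":0,"ay":0,"az":0,"jaw":0.094},
    {"x":0.013,"y":0,"z":0,"ax":0,"ay":0,"az":0,"jaw":0.094},
    {"x":0.01,"y":0,"z":0,"ax":0,"ay":0,"az":0,"jaw":0.094},
    {"x":0.005,"y":0,"z":0,"ax":0,"ay":0,"az":0,"jaw":0.094},
    {"x":0.001,"y":0,"z":0,"ax":0,"ay":0,"az":0,"jaw":0.094},
    {"x":0,"y":0,"z":0,"ax":0,"ay":0,"az":0,"jaw":0.094},
    {"x":0,"y":0,"z":0,"ax":0,"ay":0,"az":0,"jaw":0.094},
    {"x":0,"y":0,"z":0,"ax":0,"ay":0,"az":0,"jaw":0.094}
  ]
}}

```text
t: 3.85
ee_pos: [0.6326, -0.2655, 0.0285]
tcp_rot: [0.576, 0.409, -0.574, 0.413]
wrist_force: [-0.5, 0.0, 1.4]
finger_gap: 0.999
```

```bash
python3 -c "
from h import *
to(.6297,-.2654,.0268,-.329)"
```

```text
at [ 0.6326 -0.2655  0.0285] yaw -0.3294 gap 0.0939 F [-0.5  0.   1.4]
shift now-axes [ 0.0017 -0.0028  0.0009] target-axes [ 0.0017 -0.0028  0.0009] turn [-0.0004  0.0004 -0.0061]
```

Close the jaws here.

Call:
{"op": "arm_command", "data": {
  "increments": [
    {"x":0.001,"y":-0.003,"z":0.001,"ax":0,"ay":0,"az":-0.006,"jaw":0.094},
    {"x":0.0,"y":0,"z":0,"ax":0,"ay":0,"az":0,"jaw":0.04},
    {"x":0,"y":0,"z":0,"ax":0,"ay":0,"az":0,"jaw":0.04},
    {"x":0,"y":0,"z":0,"ax":0,"ay":0,"az":0,"jaw":0.04},
    {"x":0,"y":0,"z":0,"ax":0,"ay":0,"az":0,"jaw":0.04},
    {"x":0,"y":0,"z":0,"ax":0,"ay":0,"az":0,"jaw":0.04},
    {"x":0,"y":0,"z":0,"ax":0,"ay":0,"az":0,"jaw":0.04},
    {"x":0,"y":0,"z":0,"ax":0,"ay":0,"az":0,"jaw":0.04},
    {"x":0,"y":0,"z":0,"ax":0,"ay":0,"az":0,"jaw":0.04},
    {"x":0,"y":0,"z":0,"ax":0,"ay":0,"az":0,"jaw":0.04}
  ]
}}

```text
t: 4.68
ee_pos: [0.629, -0.2659, 0.0318]
tcp_rot: [-0.574, -0.412, 0.576, -0.411]
wrist_force: [-3.4, 0.7, 4.3]
finger_gap: 0.437
```

```bash
python3 -c "
from h import *
to(.5497,-.124,.13,-.567)"
```

```text
at [ 0.629  -0.2659  0.0318] yaw -0.3285 gap 0.041 F [-3.4  0.7  4.3]
shift now-axes [-0.0981 -0.1211 -0.1085] target-axes [-0.0982 -0.1431 -0.0771] turn [0.2385 0.0018 0.0023]
```

Run:
```python
from h import *
c,p,d=cap('wrist','w2.png'); W=world(c,d)
P=near(W,(.628,-.264),.085,.004,.02);print(np.percentile(P[:,2],[5,50,95]))
```

```text
[0.00609893 0.00807561 0.01006336]
```

View pics/w2.png

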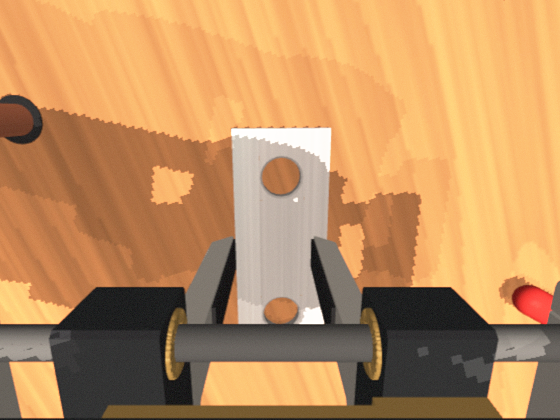

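Call:
{"op": "arm_command", "data": {
  "increments": [
    {"x":-0.002,"y":0,"z":0,"ax":0,"ay":0,"az":0,"jaw":0.08},
    {"x":0,"y":0,"z":0,"ax":0,"ay":0,"az":0,"jaw":0.08},
    {"x":0,"y":0,"z":0,"ax":0,"ay":0,"az":0,"jaw":0.08},
    {"x":0,"y":0,"z":0,"ax":0,"ay":0,"az":0,"jaw":0.08},
    {"x":0,"y":0,"z":0,"ax":0,"ay":0,"az":0,"jaw":0.08},
    {"x":0.004,"y":0,"z":0,"ax":0,"ay":0,"az":0,"jaw":0.08},
    {"x":0.002,"y":0,"z":0,"ax":0,"ay":0,"az":0,"jaw":0.08},
    {"x":0,"y":0,"z":0,"ax":0,"ay":0,"az":0,"jaw":0.08},
    {"x":0,"y":0,"z":0,"ax":0,"ay":0,"az":0,"jaw":0.08},
    {"x":0,"y":0,"z":0,"ax":0,"ay":0,"az":0,"jaw":0.08}
  ]
}}

```text
t: 5.57
ee_pos: [0.6296, -0.266, 0.0266]
tcp_rot: [-0.575, -0.411, 0.576, -0.412]
wrist_force: [0.1, 0.7, -0.1]
finger_gap: 0.85
```

Run:
```python
from h import *
to(.6297,-.2654,.0258,-.329)
c,p,d=cap('wrist'); W=world(c,d)
P=near(W,(.628,-.264),.085,.004,.02);print(np.percentile(P[:,2],[5,50,95]), cv2.minAreaRect((P[:,:2]*1000).astype(np.float32)))
# fingertip lowest points
P=near(W,(.6297,-.2654),.08,.0,.06)
print(near(W,(.6297,-.2654),.07,.011,.06)[:,2].min())
```

```text
at [ 0.6296 -0.266   0.0266] yaw -0.3288 gap 0.0799 F [ 0.1  0.7 -0.1]
shift now-axes [ 0.0008 -0.     -0.0006] target-axes [ 0.0008 -0.     -0.0006] turn [0.0002 0.0015 0.0004]
[0.00526762 0.00633481 0.00772786] ((637.2634887695312, -255.99978637695312), (119.05729675292969, 94.00296783447266), 45.6765022277832)
0.011000621531350105
```

Call:
{"op": "arm_command", "data": {
  "increments": [
    {"x":0.001,"y":0,"z":0,"ax":0,"ay":0,"az":0,"jaw":0.08},
    {"x":0,"y":0,"z":0,"ax":0,"ay":0,"az":0,"jaw":0.08},
    {"x":0,"y":0,"z":0,"ax":0,"ay":0,"az":0,"jaw":0.056},
    {"x":0,"y":0,"z":0,"ax":0,"ay":0,"az":0,"jaw":0.056},
    {"x":0,"y":0,"z":0,"ax":0,"ay":0,"az":0,"jaw":0.056},
    {"x":0,"y":0,"z":0,"ax":0,"ay":0,"az":0,"jaw":0.056},
    {"x":0,"y":0,"z":0,"ax":0,"ay":0,"az":0,"jaw":0.056},
    {"x":0,"y":0,"z":0,"ax":0,"ay":0,"az":0,"jaw":0.056},
    {"x":0,"y":0,"z":0,"ax":0,"ay":0,"az":0,"jaw":0.056},
    {"x":0,"y":0,"z":0,"ax":0,"ay":0,"az":0,"jaw":0.056}
  ]
}}

```text
t: 6.45
ee_pos: [0.63, -0.2662, 0.026]
tcp_rot: [-0.575, -0.411, 0.575, -0.412]
wrist_force: [-0.7, -0.6, -0.2]
finger_gap: 0.593
```

Run:
```python
from h import *
to(.6297,-.2654,.0258,-.329)
```

```text
at [ 0.63   -0.2662  0.026 ] yaw -0.3288 gap 0.0557 F [-0.7 -0.6 -0.2]
shift now-axes [ 0.0002 -0.0006 -0.0006] target-axes [ 0.0002 -0.0006 -0.0006] turn [ 0.0002  0.0017 -0.0011]
```

Call:
{"op": "arm_command", "data": {
  "increments": [
    {"x":0,"y":0,"z":0,"ax":0,"ay":0,"az":0,"jaw":0.044},
    {"x":0,"y":0,"z":0,"ax":0,"ay":0,"az":0,"jaw":0.044},
    {"x":0,"y":0,"z":0,"ax":0,"ay":0,"az":0,"jaw":0.044},
    {"x":0,"y":0,"z":0,"ax":0,"ay":0,"az":0,"jaw":0.044},
    {"x":0,"y":0,"z":0,"ax":0,"ay":0,"az":0,"jaw":0.044},
    {"x":0,"y":0,"z":0,"ax":0,"ay":0,"az":0,"jaw":0.044},
    {"x":0,"y":0,"z":0,"ax":0,"ay":0,"az":0,"jaw":0.044},
    {"x":0,"y":0,"z":0,"ax":0,"ay":0,"az":0,"jaw":0.044},
    {"x":0,"y":0,"z":0,"ax":0,"ay":0,"az":0,"jaw":0.044},
    {"x":0,"y":0,"z":0,"ax":0,"ay":0,"az":0,"jaw":0.044}
  ]
}}

```text
t: 7.28
ee_pos: [0.6303, -0.2663, 0.0261]
tcp_rot: [-0.575, -0.411, 0.575, -0.412]
wrist_force: [0.1, -0.5, 0.4]
finger_gap: 0.53
```

Run:
```python
from h import *
to(.5497,-.124,.15,-.567)
```

```text
at [ 0.6303 -0.2663  0.0261] yaw -0.3288 gap 0.0498 F [ 0.1 -0.5  0.4]
shift now-axes [-0.1244 -0.122  -0.1085] target-axes [-0.1239 -0.1444 -0.0768] turn [ 0.2382  0.0016 -0.002 ]
```

Call:
{"op": "arm_command", "data": {
  "increments": [
    {"x":-0.01,"y":0,"z":0,"ax":0,"ay":0,"az":0,"jaw":0.044},
    {"x":-0.02,"y":0,"z":0,"ax":0,"ay":0,"az":0,"jaw":0.044},
    {"x":-0.025,"y":0,"z":0,"ax":0,"ay":0,"az":0,"jaw":0.044},
    {"x":-0.025,"y":0,"z":0,"ax":0,"ay":0,"az":0,"jaw":0.044},
    {"x":-0.025,"y":0,"z":0,"ax":0,"ay":0,"az":0,"jaw":0.044},
    {"x":-0.015,"y":0,"z":0,"ax":0,"ay":0,"az":0,"jaw":0.044},
    {"x":0,"y":0,"z":0,"ax":0.08,"ay":0,"az":0,"jaw":0.044},
    {"x":0,"y":0,"z":0,"ax":0.08,"ay":0,"az":0,"jaw":0.044},
    {"x":0,"y":0,"z":0,"ax":0.08,"ay":0,"az":0,"jaw":0.044},
    {"x":0,"y":0,"z":0,"ax":0,"ay":0,"az":0,"jaw":0.044}
  ]
}}

```text
t: 8.12
ee_pos: [0.6258, -0.2633, 0.1516]
tcp_rot: [-0.62, -0.339, 0.624, -0.333]
wrist_force: [-0.3, -0.3, -2.9]
finger_gap: 0.524
```

Run:
```python
from h import *
to(.5497,-.124,.15,-.567)
c,p,d=cap('wrist','w3.png'); W=world(c,d)
```

```text
at [ 0.6258 -0.2633  0.1516] yaw -0.5792 gap 0.0492 F [-0.3 -0.3 -2.9]
shift now-axes [ 0.0029 -0.1399 -0.075 ] target-axes [ 0.0016 -0.139  -0.0767] turn [-0.0122  0.0019  0.0105]
```

View pics/w3.png

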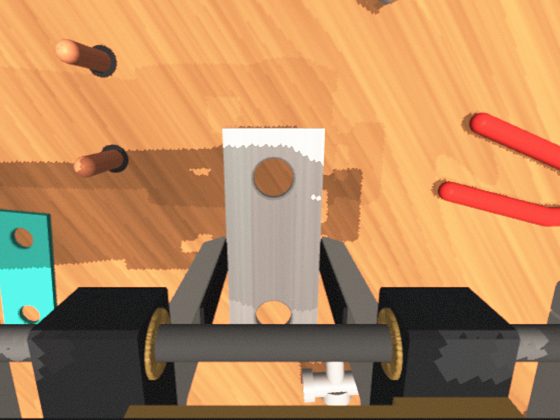

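```bash
cat >> h.py <<'E'
def held_plate():
    c,p,d=cap('wrist'); s,tp,M=pose(); Q=(world(c,d)-tp)@M; Q=Q.reshape(-1,3)
    Q=Q[~np.isnan(Q[:,0])&(np.abs(Q[:,1])<.045)&(Q[:,2]>-.09)&(Q[:,2]<-.012)&(Q[:,0]>.005)&(Q[:,0]<.03)]
    top=np.median(Q[:,0]); A=np.c_[np.ones(len(Q)),Q[:,1:]]; co=np.linalg.lstsq(A,Q[:,0],rcond=None)[0]
    mids=[]; 
    for z in np.arange(-.055,-.018,.003):
        k=Q[np.abs(Q[:,2]-z)<.0015]; mids.append([z,k[:,1].min(),k[:,1].max()])
    m=np.array(mids); f=np.polyfit(m[:,0],m[:,1:].mean(1),1)
    k=Q[np.abs(Q[:,1])<.02]; end=np.median([k[np.abs(k[:,1]-y)<.001][:,2].min() for y in np.arange(-.018,.019,.002)])
    print('top x',top.round(4),'tilt',co[1:].round(4),'width',np.median(m[:,2]-m[:,1]).round(4),'y0',f[1].round(4),'slope dy/dz',f[0].round(4),'end z',end.round(4),'centre z',(end+.065).round(4))
E
python3 - <<'E'
from h import *
held_plate()
E
```

```text
top x 0.0194 tilt [-0.0003 -0.0015] width 0.0498 y0 0.0023 slope dy/dz -0.0 end z -0.0665 centre z -0.0015
```

Call:
{"op": "arm_command", "data": {
  "increments": [
    {"x":0,"y":-0.017,"z":-0.0095,"ax":-0.004,"ay":0,"az":0.005,"jaw":0.044},
    {"x":0,"y":-0.017,"z":-0.0095,"ax":-0.004,"ay":0,"az":0.005,"jaw":0.044},
    {"x":0,"y":-0.017,"z":-0.0095,"ax":-0.004,"ay":0,"az":0,"jaw":0.044},
    {"x":0,"y":-0.017,"z":-0.0095,"ax":0,"ay":0,"az":0,"jaw":0.044},
    {"x":0,"y":-0.017,"z":-0.0095,"ax":0,"ay":0,"az":0,"jaw":0.044},
    {"x":0,"y":-0.017,"z":-0.0095,"ax":0,"ay":0,"az":0,"jaw":0.044},
    {"x":0,"y":-0.017,"z":-0.0095,"ax":0,"ay":0,"az":0,"jaw":0.044},
    {"x":0,"y":-0.013,"z":-0.0085,"ax":0,"ay":0,"az":0,"jaw":0.044},
    {"x":0,"y":0,"z":0,"ax":0,"ay":0,"az":0,"jaw":0.044},
    {"x":0,"y":0,"z":0,"ax":0,"ay":0,"az":0,"jaw":0.044}
  ]
}}

```text
t: 9.05
ee_pos: [0.5466, -0.1233, 0.148]
tcp_rot: [-0.614, -0.349, 0.619, -0.345]
wrist_force: [0.3, 0.5, -1.8]
finger_gap: 0.522
```

Run:
```python
from h import *
to(.5497,-.124,.1,-.567)
held_plate()
```

```text
at [ 0.5466 -0.1233  0.148 ] yaw -0.5452 gap 0.0491 F [ 0.3  0.5 -1.8]
shift now-axes [ 0.0479  0.0034 -0.0012] target-axes [ 0.048   0.0029 -0.0011] turn [0.0218 0.0034 0.0091]
top x 0.0196 tilt [ 0.0004 -0.0018] width 0.0498 y0 0.0022 slope dy/dz 0.0017 end z -0.0665 centre z -0.0015
```

Run:
```python
from h import *
s,tp,M=pose()
for n in ['scene','side']:
    c,p,d=cap(n,n+'1.png'); W=world(c,d)
    P=near(W,tp,.075,.121,.133)
    hsv=cv2.cvtColor(p,cv2.COLOR_RGB2HSV)
    Q=(P-tp)@M
    rc=cv2.minAreaRect((Q[:,1:]*1000).astype(np.float32)); print(n,len(P),rc,np.percentile(P[:,2],[5,95]).round(4), 'end z',np.percentile(Q[:,2],[0.5,99.5]).round(4),np.percentile(Q[:,1],[0.5,99.5]).round(4))
    for s0 in [(.5275,-.1567),(.57,-.0892)]: print(pipe(W,s0,.025,.008,.012,.046))
a=[cv2.imread('pics/scene1.png')[120:260,170:340],cv2.imread('pics/side1.png')[140:280,220:390]]
cv2.imwrite('pics/ss1.png',cv2.resize(cv2.hconcat(a),None,fx=2.3,fy=2.3,interpolation=2))
```

```text
scene 560 ((2.518949508666992, -1.3249588012695312), (132.2864532470703, 65.74610900878906), 89.08920288085938) [0.1248 0.1311] end z [-0.0672  0.0631] [-0.0273  0.0339]
(array([ 0.5257, -0.1559]), 62, np.float64(0.0008))
(array([ 0.5687, -0.0884]), 61, np.float64(0.001))
side 556 ((2.7263031005859375, -0.0626678466796875), (70.88616180419922, 132.04244995117188), 3.6605045795440674) [0.124  0.1303] end z [-0.0652  0.0645] [-0.0296  0.0342]
(array([ 0.5267, -0.1566]), 60, np.float64(0.0009))
(array([ 0.5696, -0.0889]), 57, np.float64(0.001))
```

View pics/ss1.png

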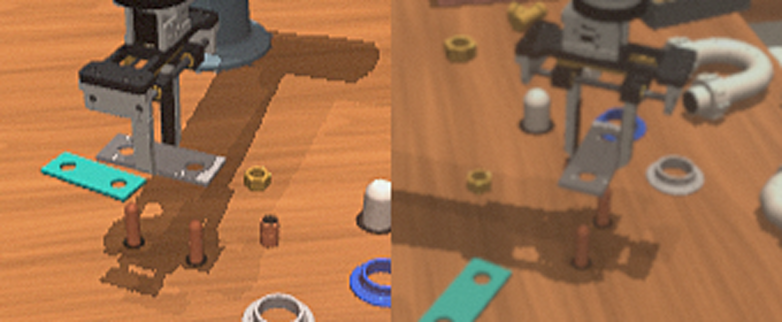

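Run:
```python
from h import *
to(.5466,-.124,.092,-.567)
```

```text
at [ 0.5472 -0.1243  0.1481] yaw -0.5474 gap 0.0496 F [-1.   1.  -2.4]
shift now-axes [ 0.0561 -0.0002 -0.0001] target-axes [ 0.0561 -0.0007  0.0001] turn [0.0196 0.0032 0.0087]
```

Call:
{"op": "arm_command", "data": {
  "increments": [
    {"x":0,"y":0,"z":0,"ax":0.02,"ay":0.003,"az":0.009,"jaw":0.044},
    {"x":0.01,"y":0,"z":0,"ax":0,"ay":0,"az":0,"jaw":0.044},
    {"x":0.015,"y":0,"z":0,"ax":0,"ay":0,"az":0,"jaw":0.044},
    {"x":0.015,"y":0,"z":0,"ax":0,"ay":0,"az":0,"jaw":0.044},
    {"x":0.01,"y":0,"z":0,"ax":0,"ay":0,"az":0,"jaw":0.044},
    {"x":0.004,"y":0,"z":0,"ax":0,"ay":0,"az":0,"jaw":0.044},
    {"x":0,"y":0,"z":0,"ax":0,"ay":0,"az":0,"jaw":0.044},
    {"x":0,"y":0,"z":0,"ax":0,"ay":0,"az":0,"jaw":0.044},
    {"x":0,"y":0,"z":0,"ax":0,"ay":0,"az":0,"jaw":0.044},
    {"x":0,"y":0,"z":0,"ax":0,"ay":0,"az":0,"jaw":0.044}
  ]
}}

```text
t: 10.03
ee_pos: [0.5496, -0.129, 0.0906]
tcp_rot: [0.622, 0.337, -0.62, 0.339]
wrist_force: [0.0, -0.3, -2.3]
finger_gap: 0.53
```

Run:
```python
from h import *
to(.5466,-.124,.092,-.567)
s,tp,M=pose()
c,p,d=cap('wrist','w4.png'); Q=(world(c,d)-tp)@M
# hole: colour mask of pipe through hole; pixels in plate area not plate
x=Q[...,0]; plate=(x>.012)&(x<.0235)&(abs(Q[...,1])<.035)&(Q[...,2]<-.012)&(Q[...,2]>-.08)
k=~plate; n,l,st,ce=cv2.connectedComponentsWithStats(k.astype(np.uint8),connectivity=4)
for i in range(1,n):
    if 200<st[i,4]<6000:
        u,v=ce[i]; m=l==i; e=cv2.dilate(m.astype(np.uint8),np.ones((3,3)))>0; E_=Q[e&plate]
        (cy,cz),rr=cv2.minEnclosingCircle((E_[:,1:]*1000).astype(np.float32))
        print('hole px',ce[i].round(1),st[i,4],'edge centre y,z mm',cy,cz,rr)
        T=Q[m]; T=T[(T[:,0]>.024)&(T[:,0]<.06)]; print(len(T),T.mean(0) if len(T) else '')
        if len(T)>30:
            top=tp[2]-T[:,0].min(); print('top z',top)
            f=least_squares(lambda q:np.where((T[:,0]-q[2])<0,np.linalg.norm(T-[q[2],q[0],q[1]],axis=1),np.hypot(T[:,1]-q[0],T[:,2]-q[1]))-.008,[T[:,1].mean(),T[:,2].mean(),T[:,0].min()+.008],loss='soft_l1',f_scale=.0005)
            print('pipe y,z,xs',f.x.round(4),abs(f.fun).mean())
held_plate()
```

```text
at [ 0.5496 -0.129   0.0906] yaw -0.5737 gap 0.0498 F [ 0.  -0.3 -2.3]
shift now-axes [-0.0014 -0.0052 -0.0026] target-axes [-0.0014 -0.0052 -0.0026] turn [-0.0067 -0.0001 -0.0044]
hole px [273.5 177.3] 1172 edge centre y,z mm 2.1794419288635254 -41.645957946777344 10.7472562789917
420 [ 0.0363239  -0.00132937 -0.04249349]
top z 0.0665630806060688
pipe y,z,xs [ 0.0026 -0.0385  0.022 ] 0.0020413867857425475
top x 0.0198 tilt [ 0.0014 -0.001 ] width 0.0499 y0 0.0022 slope dy/dz 0.0001 end z -0.0665 centre z -0.0015
```

View pics/w4.png

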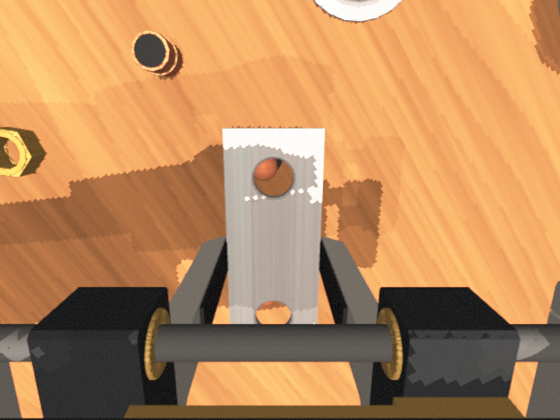

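Call:
{"op": "arm_command", "data": {
  "increments": [
    {"x":-0.001,"y":-0.003,"z":-0.0015,"ax":-0.007,"ay":0,"az":-0.004,"jaw":0.044},
    {"x":0,"y":-0.002,"z":-0.001,"ax":0,"ay":0,"az":0,"jaw":0.044},
    {"x":0,"y":0,"z":0,"ax":0,"ay":0,"az":0,"jaw":0.044},
    {"x":0,"y":0,"z":0,"ax":0,"ay":0,"az":0,"jaw":0.044},
    {"x":0,"y":0,"z":0,"ax":0,"ay":0,"az":0,"jaw":0.044},
    {"x":0,"y":0,"z":0,"ax":0,"ay":0,"az":0,"jaw":0.044},
    {"x":0,"y":0,"z":0,"ax":0,"ay":0,"az":0,"jaw":0.044},
    {"x":0,"y":0,"z":0,"ax":0,"ay":0,"az":0,"jaw":0.044},
    {"x":0,"y":0,"z":0,"ax":0,"ay":0,"az":0,"jaw":0.044},
    {"x":0,"y":0,"z":0,"ax":0,"ay":0,"az":0,"jaw":0.044}
  ]
}}

```text
t: 10.97
ee_pos: [0.5475, -0.1238, 0.0937]
tcp_rot: [0.62, 0.34, -0.619, 0.342]
wrist_force: [0.4, 0.1, -1.9]
finger_gap: 0.526
```

```bash
cat >> h.py <<'E'
def tip(ylo,yhi,zlo,zhi,rp=.008,top=.055,show=True):
    """pipe with round top seen through a held part: fit in tool frame (wrist view); returns y,z"""
    s,tp,M=pose(); c,p,d=cap('wrist'); Q=((world(c,d)-tp)@M).reshape(-1,3); x0=tp[2]-top
    T=Q[(Q[:,0]>x0-.002)&(Q[:,0]<tp[2]-.012)&(Q[:,1]>ylo)&(Q[:,1]<yhi)&(Q[:,2]>zlo)&(Q[:,2]<zhi)]
    g=lambda q:np.where(T[:,0]<q[2],np.linalg.norm(T-[q[2],q[0],q[1]],axis=1),np.hypot(T[:,1]-q[0],T[:,2]-q[1]))-rp
    f=least_squares(g,[T[:,1].mean(),T[:,2].mean(),x0+rp],loss='soft_l1',f_scale=.0005)
    print('tip n',len(T),'y,z',f.x[:2].round(4),'top z',(tp[2]-f.x[2]+rp).round(4),'res',abs(f.fun).mean().round(5)); return f.x
E
python3 - <<'E'
from h import *
to(.5466,-.124,.092,-.567)
tip(-.012,.018,-.06,-.025)
E
```

```text
at [ 0.5475 -0.1238  0.0937] yaw -0.5653 gap 0.0495 F [ 0.4  0.1 -1.9]
shift now-axes [ 0.0017 -0.0007  0.0006] target-axes [ 0.0017 -0.0006  0.0006] turn [ 0.0017 -0.0007 -0.0036]
tip n 591 y,z [ 0.0014 -0.0408] top z 0.0552 res 0.00034
```

Call:
{"op": "arm_command", "data": {
  "increments": [
    {"x":0,"y":-0.001,"z":0.001,"ax":0,"ay":0,"az":-0.003,"jaw":0.044},
    {"x":0,"y":0,"z":0,"ax":0,"ay":0,"az":0,"jaw":0.044},
    {"x":0.003,"y":0,"z":0,"ax":0,"ay":0,"az":0,"jaw":0.044},
    {"x":0.003,"y":0,"z":0,"ax":0,"ay":0,"az":0,"jaw":0.044},
    {"x":0.003,"y":0,"z":0,"ax":0,"ay":0,"az":0,"jaw":0.044},
    {"x":0,"y":0,"z":0,"ax":0,"ay":0,"az":0,"jaw":0.044},
    {"x":0,"y":0,"z":0,"ax":0,"ay":0,"az":0,"jaw":0.044},
    {"x":0,"y":0,"z":0,"ax":0,"ay":0,"az":0,"jaw":0.044},
    {"x":0,"y":0,"z":0,"ax":0,"ay":0,"az":0,"jaw":0.044},
    {"x":0,"y":0,"z":0,"ax":0,"ay":0,"az":0,"jaw":0.044}
  ]
}}

```text
t: 11.85
ee_pos: [0.5456, -0.1241, 0.0831]
tcp_rot: [0.62, 0.341, -0.62, 0.34]
wrist_force: [0.1, 0.7, -2.8]
finger_gap: 0.525
```

Run:
```python
from h import *
to(.5467,-.1240,.06,-.567)
tip(-.012,.018,-.06,-.025)
```

```text
at [ 0.5456 -0.1241  0.0831] yaw -0.5655 gap 0.0493 F [ 0.1  0.7 -2.8]
shift now-axes [ 0.0231  0.0009 -0.0007] target-axes [ 0.0231  0.0008 -0.0007] turn [ 0.0015 -0.0005  0.0007]
tip n 658 y,z [ 0.0029 -0.0421] top z 0.0552 res 0.00035
```

Call:
{"op": "arm_command", "data": {
  "increments": [
    {"x":0.001,"y":0.0008,"z":-0.0006,"ax":0,"ay":0,"az":0,"jaw":0.044},
    {"x":0.004,"y":0,"z":0,"ax":0,"ay":0,"az":0,"jaw":0.044},
    {"x":0.004,"y":0,"z":0,"ax":0,"ay":0,"az":0,"jaw":0.044},
    {"x":0.004,"y":0,"z":0,"ax":0,"ay":0,"az":0,"jaw":0.044},
    {"x":0.004,"y":0,"z":0,"ax":0,"ay":0,"az":0,"jaw":0.044},
    {"x":0.004,"y":0,"z":0,"ax":0,"ay":0,"az":0,"jaw":0.044},
    {"x":0,"y":0,"z":0,"ax":0,"ay":0,"az":0,"jaw":0.044},
    {"x":0,"y":0,"z":0,"ax":0,"ay":0,"az":0,"jaw":0.044},
    {"x":0,"y":0,"z":0,"ax":0,"ay":0,"az":0,"jaw":0.044},
    {"x":0,"y":0,"z":0,"ax":0,"ay":0,"az":0,"jaw":0.044}
  ]
}}

```text
t: 12.73
ee_pos: [0.5465, -0.1239, 0.0593]
tcp_rot: [-0.619, -0.341, 0.62, -0.34]
wrist_force: [0.6, -0.2, -2.4]
finger_gap: 0.525
```

Run:
```python
from h import *
to(.5467,-.1240,.0285,-.567)
tip(-.012,.018,-.06,-.025)
held_plate()
```

```text
at [ 0.5465 -0.1239  0.0593] yaw -0.5655 gap 0.0494 F [ 0.6 -0.2 -2.4]
shift now-axes [ 0.0308  0.0003 -0.    ] target-axes [ 0.0308  0.0002 -0.    ] turn [ 0.0015 -0.0004  0.0016]
tip n 3869 y,z [ 0.0027 -0.042 ] top z 0.0552 res 0.00521
top x 0.0197 tilt [0.0018 0.0046] width 0.0498 y0 0.0021 slope dy/dz -0.0018 end z -0.0665 centre z -0.0015
```

Call:
{"op": "arm_command", "data": {
  "increments": [
    {"x":0.005,"y":0,"z":0,"ax":0,"ay":0,"az":0,"jaw":0.044},
    {"x":0.005,"y":0,"z":0,"ax":0,"ay":0,"az":0,"jaw":0.044},
    {"x":0.005,"y":0,"z":0,"ax":0,"ay":0,"az":0,"jaw":0.044},
    {"x":0.005,"y":0,"z":0,"ax":0,"ay":0,"az":0,"jaw":0.044},
    {"x":0.005,"y":0,"z":0,"ax":0,"ay":0,"az":0,"jaw":0.044},
    {"x":0.003,"y":0,"z":0,"ax":0,"ay":0,"az":0,"jaw":0.044},
    {"x":0,"y":0,"z":0,"ax":0,"ay":0,"az":0,"jaw":0.044},
    {"x":0,"y":0,"z":0,"ax":0,"ay":0,"az":0,"jaw":0.044},
    {"x":0,"y":0,"z":0,"ax":0,"ay":0,"az":0,"jaw":0.044},
    {"x":0,"y":0,"z":0,"ax":0,"ay":0,"az":0,"jaw":0.044}
  ]
}}

```text
t: 13.67
ee_pos: [0.5465, -0.1239, 0.0281]
tcp_rot: [-0.619, -0.341, 0.62, -0.34]
wrist_force: [1.1, 0.7, -3.4]
finger_gap: 0.528
```

Call:
{"op": "arm_command", "data": {
  "increments": [
    {"x":0,"y":0,"z":0,"ax":0,"ay":0,"az":0,"jaw":0.07},
    {"x":0,"y":0,"z":0,"ax":0,"ay":0,"az":0,"jaw":0.07},
    {"x":0,"y":0,"z":0,"ax":0,"ay":0,"az":0,"jaw":0.07},
    {"x":0,"y":0,"z":0,"ax":0,"ay":0,"az":0,"jaw":0.07},
    {"x":-0.02,"y":0,"z":0,"ax":0,"ay":0,"az":0,"jaw":0.07},
    {"x":-0.03,"y":0,"z":0,"ax":0,"ay":0,"az":0,"jaw":0.07},
    {"x":-0.03,"y":0,"z":0,"ax":0,"ay":0,"az":0,"jaw":0.07},
    {"x":-0.03,"y":0,"z":0,"ax":0,"ay":0,"az":0,"jaw":0.07},
    {"x":-0.02,"y":0,"z":0,"ax":0,"ay":0,"az":0,"jaw":0.07},
    {"x":0,"y":0,"z":0,"ax":0,"ay":0,"az":0,"jaw":0.07}
  ]
}}

```text
t: 14.5
ee_pos: [0.5477, -0.1246, 0.166]
tcp_rot: [0.62, 0.34, -0.619, 0.341]
wrist_force: [1.9, 0.1, 0.8]
finger_gap: 0.745
```

Run:
```python
from h import *
to(.4304,.0056,.16,-.567)
c,p,d=cap('wrist','w5.png'); W=world(c,d)
P=near(W,(.547,-.123),.08,.003,.02); print(len(P),np.percentile(P[:,2],[2,50,98]),cv2.minAreaRect((P[:,:2]*1000).astype(np.float32)))
for s0 in [(.5275,-.1567),(.57,-.0892)]: print(pipe(W,s0,.025,.008,.015,.046))
```

```text
at [ 0.5477 -0.1246  0.166 ] yaw -0.5657 gap 0.07 F [1.9 0.1 0.8]
shift now-axes [ 0.0058 -0.1688 -0.047 ] target-axes [ 0.006  -0.1688 -0.0468] turn [ 0.0013 -0.0009 -0.0015]
6463 [0.00483496 0.00631559 0.008058  ] ((567.5414428710938, -135.95155334472656), (130.6553955078125, 93.6351318359375), 57.584590911865234)
(array([ 0.528 , -0.1578]), 203, np.float64(0.0002))
(array([ 0.5708, -0.0903]), 51, np.float64(0.0))
```

Call:
{"op": "arm_command", "data": {
  "increments": [
    {"x":0,"y":-0.021,"z":-0.006,"ax":0,"ay":0,"az":0,"jaw":0.07},
    {"x":0,"y":-0.021,"z":-0.006,"ax":0,"ay":0,"az":0,"jaw":0.07},
    {"x":0,"y":-0.021,"z":-0.006,"ax":0,"ay":0,"az":0,"jaw":0.07},
    {"x":0,"y":-0.021,"z":-0.006,"ax":0,"ay":0,"az":0,"jaw":0.07},
    {"x":0,"y":-0.021,"z":-0.006,"ax":0,"ay":0,"az":0,"jaw":0.07},
    {"x":0,"y":-0.021,"z":-0.006,"ax":0,"ay":0,"az":0,"jaw":0.07},
    {"x":0,"y":-0.021,"z":-0.006,"ax":0,"ay":0,"az":0,"jaw":0.07},
    {"x":0,"y":-0.02,"z":-0.006,"ax":0,"ay":0,"az":0,"jaw":0.07},
    {"x":0,"y":0,"z":0,"ax":0,"ay":0,"az":0,"jaw":0.07},
    {"x":0,"y":0,"z":0,"ax":0,"ay":0,"az":0,"jaw":0.07}
  ]
}}

```text
t: 15.38
ee_pos: [0.4183, 0.0124, 0.1472]
tcp_rot: [-0.614, -0.346, 0.626, -0.334]
wrist_force: [-0.2, -1.3, 0.6]
finger_gap: 0.745
```

```bash
cat >> h.py <<'E'
def hexa(xy,f=None):
    """hex nut under the wrist camera: centre (enclosing circle) and best flat angle; bias-corrected xy (tool y -2.2 mm, z -1 mm)"""
    s,tp,M=pose(); c,p,d=cap('wrist',f); W=world(c,d); P=near(W,xy,.035,.0145,.022)
    (x,y),rr=cv2.minEnclosingCircle((P[:,:2]*1000).astype(np.float32)); C=np.array([x,y])/1000
    A=np.arange(0,np.pi/3,.01); w=[sum(np.ptp(P[:,:2]@[np.cos(a+k*np.pi/3),np.sin(a+k*np.pi/3)]) for k in range(3))/3 for a in A]
    a=A[int(np.argmin(w))]; cands=[(a+k*np.pi/3+np.pi/2)%np.pi-np.pi/2 for k in range(3)]
    B=np.append(C,0)-M@[0,.0022,.001]
    print('hex n',len(P),'raw',C.round(4),'R',rr,'flats',min(w),'corrected',B[:2].round(4),'flat dirs',np.round(cands,3))
E
python3 - <<'E'
from h import *
hexa((.431,.0056),'w6.png')
to(.4304,.0056,.1,-.567)
E
```

```text
hex n 626 raw [0.4314 0.0058] R 16.935745239257812 flats 0.03017485989125217 corrected [0.4301 0.0078] flat dirs [ 0.84  -1.254 -0.207]
at [0.4182 0.0124 0.147 ] yaw -0.5687 gap 0.0697 F [-0.3  0.9 -0.1]
shift now-axes [ 0.0466  0.0151 -0.0012] target-axes [ 0.047   0.0139 -0.0009] turn [-0.0016  0.0064  0.0246]
```

View pics/w6.png

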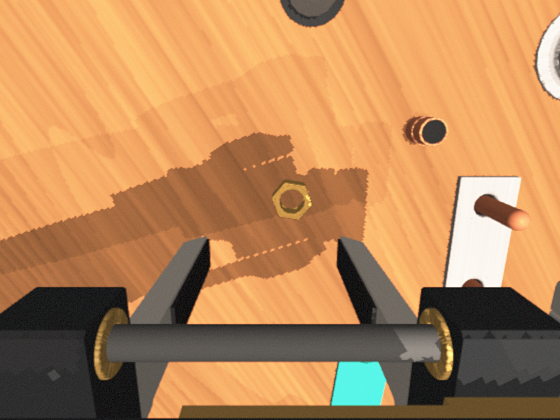

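Call:
{"op": "arm_command", "data": {
  "increments": [
    {"x":0,"y":0,"z":0,"ax":-0.12,"ay":0.003,"az":0.01,"jaw":0.07},
    {"x":0,"y":0,"z":0,"ax":-0.12,"ay":0.003,"az":0.01,"jaw":0.07},
    {"x":0,"y":0,"z":0,"ax":-0.12,"ay":0,"az":0.005,"jaw":0.07},
    {"x":0,"y":0,"z":0,"ax":0,"ay":0,"az":0,"jaw":0.07},
    {"x":0.02,"y":0.006,"z":0,"ax":0,"ay":0,"az":0,"jaw":0.07},
    {"x":0.02,"y":0.005,"z":0,"ax":0,"ay":0,"az":0,"jaw":0.07},
    {"x":0.01,"y":0.002,"z":0,"ax":0,"ay":0,"az":0,"jaw":0.07},
    {"x":0,"y":0,"z":0,"ax":0,"ay":0,"az":0,"jaw":0.07},
    {"x":0,"y":0,"z":0,"ax":0,"ay":0,"az":0,"jaw":0.07},
    {"x":0,"y":0,"z":0,"ax":0,"ay":0,"az":0,"jaw":0.07}
  ]
}}

```text
t: 16.27
ee_pos: [0.4365, 0.0033, 0.0929]
tcp_rot: [0.552, 0.444, -0.551, 0.442]
wrist_force: [-0.5, 0.5, 0.2]
finger_gap: 0.741
```

Run:
```python
from h import *
hexa((.431,.0056))
to(.4302,.0072,.0285,-.207)
```

```text
hex n 920 raw [0.4314 0.0057] R 16.988115310668945 flats 0.030322148144342462 corrected [0.4295 0.0072] flat dirs [ 0.84  -1.254 -0.207]
at [0.4367 0.0033 0.0932] yaw -0.2165 gap 0.0699 F [ 0.2 -0.3  1. ]
shift now-axes [ 0.0647 -0.0073 -0.0022] target-axes [ 0.0647 -0.0072 -0.0025] turn [-0.0095 -0.0024 -0.0007]
```

Call:
{"op": "arm_command", "data": {
  "increments": [
    {"x":0,"y":-0.004,"z":-0.0015,"ax":-0.009,"ay":-0.002,"az":0,"jaw":0.07},
    {"x":0,"y":-0.002,"z":-0.0005,"ax":0,"ay":0,"az":0,"jaw":0.07},
    {"x":0.012,"y":0,"z":0,"ax":0,"ay":0,"az":0,"jaw":0.07},
    {"x":0.012,"y":0,"z":0,"ax":0,"ay":0,"az":0,"jaw":0.07},
    {"x":0.012,"y":0,"z":0,"ax":0,"ay":0,"az":0,"jaw":0.07},
    {"x":0.012,"y":0,"z":0,"ax":0,"ay":0,"az":0,"jaw":0.07},
    {"x":0.009,"y":0,"z":0,"ax":0,"ay":0,"az":0,"jaw":0.07},
    {"x":0.003,"y":0,"z":0,"ax":0,"ay":0,"az":0,"jaw":0.07},
    {"x":0,"y":0,"z":0,"ax":0,"ay":0,"az":0,"jaw":0.07},
    {"x":0,"y":0,"z":0,"ax":0,"ay":0,"az":0,"jaw":0.07}
  ]
}}

```text
t: 17.15
ee_pos: [0.4349, 0.0066, 0.0375]
tcp_rot: [0.552, 0.441, -0.546, 0.45]
wrist_force: [0.2, -0.4, -0.4]
finger_gap: 0.745
```

Run:
```python
from h import *
to(.4302,.0072,.0285,-.207)
```

```text
at [0.4349 0.0066 0.0375] yaw -0.2077 gap 0.0701 F [ 0.2 -0.4 -0.4]
shift now-axes [ 0.0089 -0.0049  0.0004] target-axes [ 0.009  -0.0047  0.0004] turn [-0.0007  0.0005 -0.0151]
```

Call:
{"op": "arm_command", "data": {
  "increments": [
    {"x":0.004,"y":-0.004,"z":0,"ax":0,"ay":0,"az":-0.015,"jaw":0.07},
    {"x":0.004,"y":-0.001,"z":0,"ax":0,"ay":0,"az":0,"jaw":0.07},
    {"x":0.001,"y":0,"z":0,"ax":0,"ay":0,"az":0,"jaw":0.025},
    {"x":0,"y":0,"z":0,"ax":0,"ay":0,"az":0,"jaw":0.025},
    {"x":0,"y":0,"z":0,"ax":0,"ay":0,"az":0,"jaw":0.025},
    {"x":0,"y":0,"z":0,"ax":0,"ay":0,"az":0,"jaw":0.025},
    {"x":0,"y":0,"z":0,"ax":0,"ay":0,"az":0,"jaw":0.025},
    {"x":0,"y":0,"z":0,"ax":0,"ay":0,"az":0,"jaw":0.025},
    {"x":0,"y":0,"z":0,"ax":0,"ay":0,"az":0,"jaw":0.025},
    {"x":0,"y":0,"z":0,"ax":0,"ay":0,"az":0,"jaw":0.025}
  ]
}}

```text
t: 17.98
ee_pos: [0.4314, 0.0073, 0.0298]
tcp_rot: [0.55, 0.444, -0.549, 0.447]
wrist_force: [-1.3, 0.5, -0.1]
finger_gap: 0.317
```

```bash
cat >> h.py <<'E'
def held_ring(rmax=.03,f=None,dx=.005):
    """held ring: hole centre y,z in tool frame as the wrist camera has it"""
    s,tp,M=pose(); c,p,d=cap('wrist',f); Q=(world(c,d)-tp)@M
    m=(Q[...,0]<.03)&(Q[...,0]>-.01)&(abs(Q[...,1])<rmax)&(abs(Q[...,2])<rmax)
    P=Q[m]; h=np.histogram(P[:,0],np.arange(-.01,.03,.001)); print('x hist peak',h[1][np.argsort(-h[0])[:4]].round(3))
    return Q,p
E
python3 - <<'E'
from h import *
# pipe targets: wrist-camera values minus bias
to(.5688,-.0889,.16,-.207)
E
```

```text
at [0.4314 0.0073 0.0298] yaw -0.2076 gap 0.0298 F [-1.3  0.5 -0.1]
shift now-axes [-0.1296  0.1547  0.0659] target-axes [-0.1302  0.1542  0.0659] turn [-0.0006  0.0007 -0.0033]
```

Call:
{"op": "arm_command", "data": {
  "increments": [
    {"x":-0.015,"y":0,"z":0,"ax":0,"ay":0,"az":0,"jaw":0.025},
    {"x":-0.03,"y":0,"z":0,"ax":0,"ay":0,"az":0,"jaw":0.025},
    {"x":-0.03,"y":0,"z":0,"ax":0,"ay":0,"az":0,"jaw":0.025},
    {"x":-0.02,"y":0.015,"z":0.007,"ax":0,"ay":0,"az":0,"jaw":0.025},
    {"x":0,"y":0.03,"z":0.013,"ax":0,"ay":0,"az":0,"jaw":0.025},
    {"x":0,"y":0.03,"z":0.013,"ax":0,"ay":0,"az":0,"jaw":0.025},
    {"x":0,"y":0.03,"z":0.013,"ax":0,"ay":0,"az":0,"jaw":0.025},
    {"x":0,"y":0.03,"z":0.013,"ax":0,"ay":0,"az":0,"jaw":0.025},
    {"x":0,"y":0.01,"z":0.005,"ax":0,"ay":0,"az":0,"jaw":0.025},
    {"x":0,"y":0,"z":0,"ax":0,"ay":0,"az":0,"jaw":0.025}
  ]
}}

```text
t: 18.82
ee_pos: [0.5631, -0.0882, 0.1275]
tcp_rot: [-0.549, -0.446, 0.549, -0.447]
wrist_force: [-0.7, -0.2, -0.3]
finger_gap: 0.32
```

Run:
```python
from h import *
to(.571,-.0902,.12,-.207)
Q,p=held_ring(f='w7.png')
q=Q.reshape(-1,3)
for a in np.arange(.004,.024,.004):
    k=q[(q[:,0]>a)&(q[:,0]<a+.004)&(abs(q[:,1])<.03)&(abs(q[:,2])<.03)]
    if len(k): print(a.round(3),len(k),k.min(0).round(4),k.max(0).round(4))
```

```text
at [ 0.5631 -0.0882  0.1275] yaw -0.2055 gap 0.0301 F [-0.7 -0.2 -0.3]
shift now-axes [0.0075 0.0082 0.0004] target-axes [0.0075 0.0082 0.0004] turn [ 0.0015  0.0013 -0.001 ]
x hist peak [0.011 0.012 0.01  0.013]
0.004 198 [ 0.004  -0.0251 -0.0087] [0.008  0.0288 0.0094]
0.008 1019 [ 0.008  -0.0251 -0.0144] [0.012  0.0284 0.0164]
0.012 994 [ 0.012  -0.0247 -0.0157] [0.016  0.0287 0.0181]
0.016 347 [ 0.016  -0.0245 -0.0155] [0.02   0.0268 0.0135]
0.02 322 [ 0.02   -0.0192 -0.0155] [0.024  0.0231 0.0137]
```

View pics/w7.png

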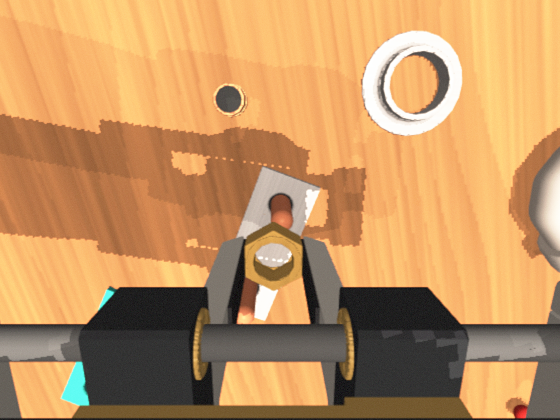

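Run:
```python
from h import *
s,tp,M=pose()
Q,p=held_ring(); q=Q.reshape(-1,3)
k=q[(q[:,0]>.0095)&(q[:,0]<.0145)&(abs(q[:,1]-.0019)<.0155)&(abs(q[:,2])<.03)]
t=np.median(k[:,0]); k=k[abs(k[:,0]-t)<.0015]
print(len(k),'top x',t,cv2.minEnclosingCircle((k[:,1:]*1000).astype(np.float32)),k.min(0),k.max(0))
W=Q@M.T+tp
for s0 in [(.5711,-.0902)]: print(pipe(W,s0,.02,.008,.015,.046))
tip(-.01,.03,-.022,.02)
```

```text
x hist peak [0.011 0.012 0.013 0.01 ]
1465 top x 0.011915393482224274 ((2.0518059730529785, 1.0515124797821045), 17.180110931396484) [ 0.01041758 -0.01325639 -0.01552078] [0.01341526 0.01731244 0.01822093]
(array([ 0.5709, -0.0902]), 213, np.float64(0.0001))
tip n 539 y,z [0.0102 0.0014] top z 0.0553 res 0.00025
```

Call:
{"op": "arm_command", "data": {
  "increments": [
    {"x":0,"y":0.005,"z":0.0003,"ax":0,"ay":0,"az":0,"jaw":0.025},
    {"x":0,"y":0.003,"z":0,"ax":0,"ay":0,"az":0,"jaw":0.025},
    {"x":0.008,"y":0,"z":0,"ax":0,"ay":0,"az":0,"jaw":0.025},
    {"x":0.01,"y":0,"z":0,"ax":0,"ay":0,"az":0,"jaw":0.025},
    {"x":0.008,"y":0,"z":0,"ax":0,"ay":0,"az":0,"jaw":0.025},
    {"x":0.004,"y":0,"z":0,"ax":0,"ay":0,"az":0,"jaw":0.025},
    {"x":0,"y":0,"z":0,"ax":0,"ay":0,"az":0,"jaw":0.025},
    {"x":0,"y":0,"z":0,"ax":0,"ay":0,"az":0,"jaw":0.025},
    {"x":0,"y":0,"z":0,"ax":0,"ay":0,"az":0,"jaw":0.025},
    {"x":0,"y":0,"z":0,"ax":0,"ay":0,"az":0,"jaw":0.025}
  ]
}}

```text
t: 19.8
ee_pos: [0.5641, -0.0839, 0.0916]
tcp_rot: [-0.546, -0.449, 0.549, -0.445]
wrist_force: [0.3, 0.2, 0.2]
finger_gap: 0.313
```

Run:
```python
from h import *
to(.571,-.0903,.06,-.207)
tip(-.01,.014,-.022,.02)
```

```text
at [ 0.5641 -0.0839  0.0916] yaw -0.2005 gap 0.0295 F [0.3 0.2 0.2]
shift now-axes [0.0315 0.0083 0.0049] target-axes [0.0316 0.0081 0.0048] turn [ 0.0065 -0.0003  0.0072]
tip n 379 y,z [0.0083 0.0047] top z 0.0555 res 0.00026
```

Call:
{"op": "arm_command", "data": {
  "increments": [
    {"x":0,"y":0.004,"z":0.002,"ax":0.006,"ay":0,"az":0.007,"jaw":0.025},
    {"x":0,"y":0.003,"z":0.002,"ax":0,"ay":0,"az":0,"jaw":0.025},
    {"x":0,"y":0,"z":0,"ax":0,"ay":0,"az":0,"jaw":0.025},
    {"x":0,"y":0,"z":0,"ax":0,"ay":0,"az":0,"jaw":0.025},
    {"x":0,"y":0,"z":0,"ax":0,"ay":0,"az":0,"jaw":0.025},
    {"x":0,"y":0,"z":0,"ax":0,"ay":0,"az":0,"jaw":0.025},
    {"x":0,"y":0,"z":0,"ax":0,"ay":0,"az":0,"jaw":0.025},
    {"x":0,"y":0,"z":0,"ax":0,"ay":0,"az":0,"jaw":0.025},
    {"x":0,"y":0,"z":0,"ax":0,"ay":0,"az":0,"jaw":0.025},
    {"x":0,"y":0,"z":0,"ax":0,"ay":0,"az":0,"jaw":0.025}
  ]
}}

```text
t: 20.68
ee_pos: [0.572, -0.0905, 0.0933]
tcp_rot: [0.55, 0.444, -0.548, 0.447]
wrist_force: [-0.2, 0.6, -0.4]
finger_gap: 0.317
```

Run:
```python
from h import *
to(.571,-.0903,.06,-.207)
tip(-.01,.014,-.022,.02)
s,tp,M=pose(); c,p,d=cap('wrist','w8.png')
cv2.imwrite('pics/w8.png',cv2.resize(p[160:320,180:380,::-1],None,fx=3,fy=3))
```

```text
at [ 0.572  -0.0905  0.0933] yaw -0.2074 gap 0.0298 F [-0.2  0.6 -0.4]
shift now-axes [ 0.0333 -0.0012  0.    ] target-axes [ 0.0333 -0.001   0.    ] turn [-0.0004  0.0002 -0.0039]
tip n 392 y,z [-0.0015 -0.0001] top z 0.0553 res 0.00016
```

View pics/w8.png

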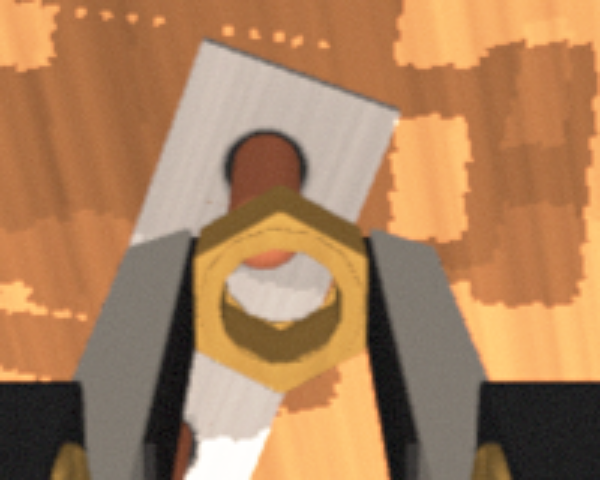

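Call:
{"op": "arm_command", "data": {
  "increments": [
    {"x":0,"y":-0.0025,"z":-0.001,"ax":0,"ay":0,"az":-0.004,"jaw":0.025},
    {"x":0,"y":0,"z":0,"ax":0,"ay":0,"az":0,"jaw":0.025},
    {"x":0,"y":0,"z":0,"ax":0,"ay":0,"az":0,"jaw":0.025},
    {"x":0,"y":0,"z":0,"ax":0,"ay":0,"az":0,"jaw":0.025},
    {"x":0,"y":0,"z":0,"ax":0,"ay":0,"az":0,"jaw":0.025},
    {"x":0,"y":0,"z":0,"ax":0,"ay":0,"az":0,"jaw":0.025},
    {"x":0,"y":0,"z":0,"ax":0,"ay":0,"az":0,"jaw":0.025},
    {"x":0,"y":0,"z":0,"ax":0,"ay":0,"az":0,"jaw":0.025},
    {"x":0,"y":0,"z":0,"ax":0,"ay":0,"az":0,"jaw":0.025},
    {"x":0,"y":0,"z":0,"ax":0,"ay":0,"az":0,"jaw":0.025}
  ]
}}

```text
t: 21.62
ee_pos: [0.5694, -0.0887, 0.0932]
tcp_rot: [-0.549, -0.446, 0.549, -0.445]
wrist_force: [1.3, 0.6, -0.4]
finger_gap: 0.312
```

Run:
```python
from h import *
for i in range(2):
    to(.571,-.0903,.06,-.207)
    tip(-.01,.016,-.022,.02)
s,tp,M=pose()
c,p,d=cap('wrist')
Q=(world(c,d)-tp)@M; q=Q.reshape(-1,3)
k=q[(q[:,0]>.0095)&(q[:,0]<.0145)&(abs(q[:,1]-.0019)<.0155)&(abs(q[:,2])<.03)]
t=np.median(k[:,0]); k=k[abs(k[:,0]-t)<.0015]
print(len(k),'top x',t,cv2.minEnclosingCircle((k[:,1:]*1000).astype(np.float32)))
```

```text
at [ 0.5694 -0.0887  0.0932] yaw -0.2074 gap 0.0293 F [ 1.3  0.6 -0.4]
shift now-axes [0.0332 0.0019 0.0012] target-axes [0.0332 0.0018 0.0012] turn [-0.0004  0.0002  0.0007]
tip n 385 y,z [0.0017 0.0011] top z 0.0552 res 0.00018
at [ 0.5695 -0.0887  0.0932] yaw -0.2074 gap 0.0296 F [ 0.   0.3 -0.4]
shift now-axes [0.0332 0.0019 0.0012] target-axes [0.0332 0.0018 0.0012] turn [-0.0004  0.0001  0.0007]
tip n 385 y,z [0.0017 0.0011] top z 0.0553 res 0.00018
1457 top x 0.011889205432920144 ((2.003840923309326, 0.9629994630813599), 17.149614334106445)
```

Call:
{"op": "arm_command", "data": {
  "increments": [
    {"x":0.003,"y":0,"z":0,"ax":0,"ay":0,"az":0,"jaw":0.025},
    {"x":0.004,"y":0,"z":0,"ax":0,"ay":0,"az":0,"jaw":0.025},
    {"x":0.004,"y":0,"z":0,"ax":0,"ay":0,"az":0,"jaw":0.025},
    {"x":0.004,"y":0,"z":0,"ax":0,"ay":0,"az":0,"jaw":0.025},
    {"x":0.004,"y":0,"z":0,"ax":0,"ay":0,"az":0,"jaw":0.025},
    {"x":0.004,"y":0,"z":0,"ax":0,"ay":0,"az":0,"jaw":0.025},
    {"x":0,"y":0,"z":0,"ax":0,"ay":0,"az":0,"jaw":0.025},
    {"x":0,"y":0,"z":0,"ax":0,"ay":0,"az":0,"jaw":0.025},
    {"x":0,"y":0,"z":0,"ax":0,"ay":0,"az":0,"jaw":0.025},
    {"x":0,"y":0,"z":0,"ax":0,"ay":0,"az":0,"jaw":0.025}
  ]
}}

```text
t: 22.6
ee_pos: [0.5688, -0.0885, 0.0666]
tcp_rot: [-0.549, -0.446, 0.55, -0.445]
wrist_force: [-0.2, 0.0, 0.1]
finger_gap: 0.316
```

Call:
{"op": "arm_command", "data": {
  "increments": [
    {"x":0.005,"y":0,"z":0,"ax":0,"ay":0,"az":0,"jaw":0.025},
    {"x":0.006,"y":0,"z":0,"ax":0,"ay":0,"az":0,"jaw":0.025},
    {"x":0.006,"y":0,"z":0,"ax":0,"ay":0,"az":0,"jaw":0.025},
    {"x":0.005,"y":0,"z":0,"ax":0,"ay":0,"az":0,"jaw":0.025},
    {"x":0.003,"y":0,"z":0,"ax":0,"ay":0,"az":0,"jaw":0.025},
    {"x":0,"y":0,"z":0,"ax":0,"ay":0,"az":0,"jaw":0.025},
    {"x":0,"y":0,"z":0,"ax":0,"ay":0,"az":0,"jaw":0.05},
    {"x":0,"y":0,"z":0,"ax":0,"ay":0,"az":0,"jaw":0.05},
    {"x":0,"y":0,"z":0,"ax":0,"ay":0,"az":0,"jaw":0.05},
    {"x":0,"y":0,"z":0,"ax":0,"ay":0,"az":0,"jaw":0.05}
  ]
}}

```text
t: 23.43
ee_pos: [0.5693, -0.0887, 0.0394]
tcp_rot: [-0.549, -0.446, 0.549, -0.445]
wrist_force: [-0.0, 0.3, -0.1]
finger_gap: 0.523
```

Call:
{"op": "arm_command", "data": {
  "increments": [
    {"x":-0.02,"y":0,"z":0,"ax":0,"ay":0,"az":0,"jaw":0.06},
    {"x":-0.03,"y":0,"z":0,"ax":0,"ay":0,"az":0,"jaw":0.07},
    {"x":-0.03,"y":0,"z":0,"ax":0,"ay":0,"az":0,"jaw":0.07},
    {"x":-0.03,"y":0,"z":0,"ax":0,"ay":0,"az":0,"jaw":0.07},
    {"x":0,"y":-0.006,"z":0.03,"ax":0,"ay":0,"az":0,"jaw":0.07},
    {"x":0,"y":-0.006,"z":0.035,"ax":0,"ay":0,"az":0,"jaw":0.07},
    {"x":0,"y":-0.006,"z":0.035,"ax":0,"ay":0,"az":0,"jaw":0.07},
    {"x":0,"y":-0.006,"z":0.035,"ax":0,"ay":0,"az":0,"jaw":0.07},
    {"x":0,"y":-0.006,"z":0.02,"ax":0,"ay":0,"az":0,"jaw":0.07},
    {"x":0,"y":0,"z":0,"ax":0,"ay":0,"az":0,"jaw":0.07}
  ]
}}

```text
t: 24.27
ee_pos: [0.5084, -0.2398, 0.1601]
tcp_rot: [0.548, 0.444, -0.547, 0.45]
wrist_force: [-0.3, -0.6, 0.0]
finger_gap: 0.743
```

Run:
```python
from h import *
c,p,d=cap('wrist','w9.png'); W=world(c,d)
print('placed nut',ring(W,(.57,-.0895),.019,.02,.028),pipe(W,(.571,-.09),.015,.008,.028,.046))
to(.443,-.352,.13,-.207)
```

```text
placed nut (array([ 0.5692, -0.0967,  0.0148,  0.0238]), 453) (array([ 0.5709, -0.0901]), 31, np.float64(0.0002))
at [ 0.5091 -0.2386  0.1601] yaw -0.2008 gap 0.0699 F [0.1 0.2 0.6]
shift now-axes [ 0.0303 -0.0424  0.1241] target-axes [ 0.0301 -0.0414  0.1245] turn [ 0.0062  0.0039 -0.0075]
```

View pics/w9.png

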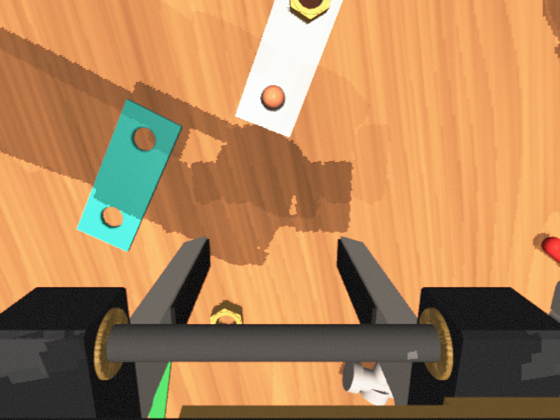

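Call:
{"op": "arm_command", "data": {
  "increments": [
    {"x":0,"y":-0.006,"z":0.018,"ax":0.006,"ay":0.003,"az":-0.007,"jaw":0.07},
    {"x":0,"y":-0.006,"z":0.018,"ax":0,"ay":0,"az":0,"jaw":0.07},
    {"x":0,"y":-0.006,"z":0.018,"ax":0,"ay":0,"az":0,"jaw":0.07},
    {"x":0,"y":-0.006,"z":0.018,"ax":0,"ay":0,"az":0,"jaw":0.07},
    {"x":0,"y":-0.006,"z":0.018,"ax":0,"ay":0,"az":0,"jaw":0.07},
    {"x":0,"y":-0.006,"z":0.018,"ax":0,"ay":0,"az":0,"jaw":0.07},
    {"x":0,"y":-0.004,"z":0.01,"ax":0,"ay":0,"az":0,"jaw":0.07},
    {"x":0,"y":0,"z":0,"ax":0,"ay":0,"az":0,"jaw":0.07},
    {"x":0,"y":0,"z":0,"ax":0,"ay":0,"az":0,"jaw":0.07},
    {"x":0,"y":0,"z":0,"ax":0,"ay":0,"az":0,"jaw":0.07}
  ]
}}

```text
t: 25.15
ee_pos: [0.4502, -0.34, 0.1606]
tcp_rot: [0.548, 0.449, -0.545, 0.449]
wrist_force: [-0.1, 0.2, -0.1]
finger_gap: 0.746
```

Run:
```python
from h import *
hexa((.443,-.352))
to(.443,-.352,.1,-.207)
```

```text
hex n 560 raw [ 0.4412 -0.3546] R 16.889949798583984 flats 0.030201132311496636 corrected [ 0.4392 -0.3532] flat dirs [ 0.91  -1.184 -0.137]
at [ 0.4503 -0.3398  0.1606] yaw -0.1955 gap 0.07 F [0.4 0.4 0.3]
shift now-axes [ 0.0606 -0.005   0.0136] target-axes [ 0.0606 -0.0046  0.0134] turn [ 0.0115 -0.0033 -0.003 ]
```

Call:
{"op": "arm_command", "data": {
  "increments": [
    {"x":0,"y":0,"z":0.005,"ax":-0.058,"ay":-0.003,"az":-0.003,"jaw":0.07},
    {"x":0,"y":-0.004,"z":0.005,"ax":0,"ay":0,"az":0,"jaw":0.07},
    {"x":0.01,"y":-0.004,"z":0.005,"ax":0,"ay":0,"az":0,"jaw":0.07},
    {"x":0.02,"y":0,"z":0,"ax":0,"ay":0,"az":0,"jaw":0.07},
    {"x":0.02,"y":0,"z":0,"ax":0,"ay":0,"az":0,"jaw":0.07},
    {"x":0.02,"y":0,"z":0,"ax":0,"ay":0,"az":0,"jaw":0.07},
    {"x":0.01,"y":0,"z":0,"ax":0,"ay":0,"az":0,"jaw":0.07},
    {"x":0,"y":0,"z":0,"ax":0,"ay":0,"az":0,"jaw":0.07},
    {"x":0,"y":0,"z":0,"ax":0,"ay":0,"az":0,"jaw":0.07},
    {"x":0,"y":0,"z":0,"ax":0,"ay":0,"az":0,"jaw":0.07}
  ]
}}

```text
t: 26.03
ee_pos: [0.4405, -0.3508, 0.0757]
tcp_rot: [0.534, 0.464, -0.533, 0.465]
wrist_force: [-0.0, -0.5, -0.1]
finger_gap: 0.746
```

Run:
```python
from h import *
hexa((.441,-.3546))
to(.4392,-.3543,.0295,-.137)
```

```text
hex n 1063 raw [ 0.441  -0.3546] R 16.93514633178711 flats 0.030313045013571488 corrected [ 0.4389 -0.3533] flat dirs [ 0.92  -1.174 -0.127]
at [ 0.4407 -0.351   0.0761] yaw -0.1377 gap 0.0701 F [0.4 1.5 0.3]
shift now-axes [ 0.0466 -0.0012  0.0035] target-axes [ 0.0466 -0.0011  0.0035] turn [-0.0007 -0.0002 -0.0017]
```

Call:
{"op": "arm_command", "data": {
  "increments": [
    {"x":0.01,"y":-0.001,"z":0.002,"ax":0,"ay":0,"az":0,"jaw":0.07},
    {"x":0.01,"y":0,"z":0.001,"ax":0,"ay":0,"az":0,"jaw":0.07},
    {"x":0.01,"y":0,"z":0,"ax":0,"ay":0,"az":0,"jaw":0.07},
    {"x":0.009,"y":0,"z":0,"ax":0,"ay":0,"az":0,"jaw":0.07},
    {"x":0.004,"y":0,"z":0,"ax":0,"ay":0,"az":0,"jaw":0.07},
    {"x":0,"y":0,"z":0,"ax":0,"ay":0,"az":0,"jaw":0.07},
    {"x":0,"y":0,"z":0,"ax":0,"ay":0,"az":0,"jaw":0.07},
    {"x":0,"y":0,"z":0,"ax":0,"ay":0,"az":0,"jaw":0.025},
    {"x":0,"y":0,"z":0,"ax":0,"ay":0,"az":0,"jaw":0.025},
    {"x":0,"y":0,"z":0,"ax":0,"ay":0,"az":0,"jaw":0.025}
  ]
}}

```text
t: 26.92
ee_pos: [0.4408, -0.3559, 0.0314]
tcp_rot: [0.534, 0.462, -0.533, 0.467]
wrist_force: [-0.1, -0.8, -0.5]
finger_gap: 0.566
```

Call:
{"op": "arm_command", "data": {
  "increments": [
    {"x":0,"y":0,"z":0,"ax":0,"ay":0,"az":0,"jaw":0.025},
    {"x":0,"y":0,"z":0,"ax":0,"ay":0,"az":0,"jaw":0.025},
    {"x":0,"y":0,"z":0,"ax":0,"ay":0,"az":0,"jaw":0.025},
    {"x":0,"y":0,"z":0,"ax":0,"ay":0,"az":0,"jaw":0.025},
    {"x":-0.015,"y":0,"z":0,"ax":0,"ay":0,"az":0,"jaw":0.025},
    {"x":-0.025,"y":0,"z":0,"ax":0,"ay":0,"az":0,"jaw":0.025},
    {"x":-0.025,"y":0,"z":0,"ax":0,"ay":0,"az":0,"jaw":0.025},
    {"x":-0.02,"y":0,"z":0,"ax":0,"ay":0,"az":0,"jaw":0.025},
    {"x":0,"y":0,"z":0,"ax":0,"ay":0,"az":0,"jaw":0.025},
    {"x":0,"y":0,"z":0,"ax":0,"ay":0,"az":0,"jaw":0.025}
  ]
}}

```text
t: 27.75
ee_pos: [0.4394, -0.3543, 0.1183]
tcp_rot: [0.534, 0.463, -0.533, 0.465]
wrist_force: [-0.6, -0.1, -0.9]
finger_gap: 0.317
```

```bash
cat >> h.py <<'E'
def held_nut(half=.0155,xlo=.006,xhi=.018):
    """held ring's centre y,z in the tool frame, wrist camera (top face)"""
    s,tp,M=pose(); c,p,d=cap('wrist'); q=((world(c,d)-tp)@M).reshape(-1,3)
    k=q[(q[:,0]>xlo)&(q[:,0]<xhi)&(abs(q[:,1]-.0019)<half)&(abs(q[:,2])<half+.014)]
    h,e=np.histogram(k[:,0],np.arange(xlo,xhi,.0005)); t=e[np.argmax(h)]; k=k[abs(k[:,0]-t)<.0015]
    print('held top x',np.median(k[:,0]).round(4),len(k),cv2.minEnclosingCircle((k[:,1:]*1000).astype(np.float32)))
E
python3 - <<'E'
from h import *
held_nut()
to(.5263,-.1564,.13,-.137)
E
```

```text
held top x 0.0143 1347 ((1.776995062828064, -1.8331372737884521), 16.856229782104492)
at [ 0.4396 -0.3545  0.1183] yaw -0.138 gap 0.0298 F [-0.6 -0.8 -0.1]
shift now-axes [-0.0117  0.0587 -0.2081] target-axes [-0.0117  0.0589 -0.2081] turn [-0.001   0.0013 -0.0035]
```

Call:
{"op": "arm_command", "data": {
  "increments": [
    {"x":0,"y":0.007,"z":-0.025,"ax":0,"ay":0,"az":0,"jaw":0.025},
    {"x":0,"y":0.007,"z":-0.025,"ax":0,"ay":0,"az":0,"jaw":0.025},
    {"x":0,"y":0.007,"z":-0.025,"ax":0,"ay":0,"az":0,"jaw":0.025},
    {"x":0,"y":0.007,"z":-0.025,"ax":0,"ay":0,"az":0,"jaw":0.025},
    {"x":0,"y":0.007,"z":-0.025,"ax":0,"ay":0,"az":0,"jaw":0.025},
    {"x":0,"y":0.007,"z":-0.025,"ax":0,"ay":0,"az":0,"jaw":0.025},
    {"x":0,"y":0.007,"z":-0.024,"ax":0,"ay":0,"az":0,"jaw":0.025},
    {"x":0,"y":0.007,"z":-0.024,"ax":0,"ay":0,"az":0,"jaw":0.025},
    {"x":0,"y":0,"z":0,"ax":0,"ay":0,"az":0,"jaw":0.025},
    {"x":0,"y":0,"z":0,"ax":0,"ay":0,"az":0,"jaw":0.025}
  ]
}}

```text
t: 28.63
ee_pos: [0.5177, -0.1542, 0.1008]
tcp_rot: [-0.532, -0.47, 0.536, -0.456]
wrist_force: [-0.0, 0.6, -1.3]
finger_gap: 0.31
```

Run:
```python
from h import *
held_nut()
to(.526,-.1592,.094,-.137)
```

```text
held top x 0.0143 1361 ((1.6537235975265503, -1.991027593612671), 16.870840072631836)
at [ 0.5174 -0.1543  0.1006] yaw -0.1429 gap 0.0294 F [-0.5  0.6 -1.2]
shift now-axes [0.0064 0.0094 0.0037] target-axes [0.0066 0.0092 0.0037] turn [-0.006  -0.01    0.0194]
```

Call:
{"op": "arm_command", "data": {
  "increments": [
    {"x":0,"y":0.005,"z":0.002,"ax":-0.006,"ay":-0.01,"az":0.019,"jaw":0.025},
    {"x":0.003,"y":0.004,"z":0.002,"ax":0,"ay":0,"az":0,"jaw":0.025},
    {"x":0,"y":0,"z":0,"ax":0,"ay":0,"az":0,"jaw":0.025},
    {"x":0,"y":0,"z":0,"ax":0,"ay":0,"az":0,"jaw":0.025},
    {"x":0,"y":0,"z":0,"ax":0,"ay":0,"az":0,"jaw":0.025},
    {"x":0,"y":0,"z":0,"ax":0,"ay":0,"az":0,"jaw":0.025},
    {"x":0,"y":0,"z":0,"ax":0,"ay":0,"az":0,"jaw":0.025},
    {"x":0,"y":0,"z":0,"ax":0,"ay":0,"az":0,"jaw":0.025},
    {"x":0,"y":0,"z":0,"ax":0,"ay":0,"az":0,"jaw":0.025},
    {"x":0,"y":0,"z":0,"ax":0,"ay":0,"az":0,"jaw":0.025}
  ]
}}

```text
t: 29.52
ee_pos: [0.5246, -0.1646, 0.0956]
tcp_rot: [-0.534, -0.463, 0.535, -0.463]
wrist_force: [0.2, -0.3, -0.4]
finger_gap: 0.315
```

Run:
```python
from h import *
held_nut()
to(.526,-.1592,.094,-.137)
tip(-.01,.016,-.025,.016)
```

```text
held top x 0.0143 1345 ((1.7023591995239258, -1.7714414596557617), 16.70966148376465)
at [ 0.5246 -0.1646  0.0957] yaw -0.1432 gap 0.0296 F [-0.1 -0.9 -0.9]
shift now-axes [ 0.0017  0.0006 -0.0056] target-axes [ 0.0017  0.0006 -0.0056] turn [-0.0062  0.0012  0.0003]
tip n 413 y,z [ 0.0023 -0.0075] top z 0.0554 res 0.00014
```

Tip vs nut: move y +0.0006, z −0.0057 (both agree).

Call:
{"op": "arm_command", "data": {
  "increments": [
    {"x":0,"y":0.0006,"z":-0.003,"ax":-0.006,"ay":0,"az":0,"jaw":0.025},
    {"x":0,"y":0,"z":-0.002,"ax":0,"ay":0,"az":0,"jaw":0.025},
    {"x":0,"y":0,"z":0,"ax":0,"ay":0,"az":0,"jaw":0.025},
    {"x":0,"y":0,"z":0,"ax":0,"ay":0,"az":0,"jaw":0.025},
    {"x":0,"y":0,"z":0,"ax":0,"ay":0,"az":0,"jaw":0.025},
    {"x":0,"y":0,"z":0,"ax":0,"ay":0,"az":0,"jaw":0.025},
    {"x":0,"y":0,"z":0,"ax":0,"ay":0,"az":0,"jaw":0.025},
    {"x":0,"y":0,"z":0,"ax":0,"ay":0,"az":0,"jaw":0.025},
    {"x":0,"y":0,"z":0,"ax":0,"ay":0,"az":0,"jaw":0.025},
    {"x":0,"y":0,"z":0,"ax":0,"ay":0,"az":0,"jaw":0.025}
  ]
}}

```text
t: 30.45
ee_pos: [0.5261, -0.1589, 0.0957]
tcp_rot: [-0.532, -0.465, 0.533, -0.465]
wrist_force: [-0.0, 0.6, -0.2]
finger_gap: 0.311
```

Run:
```python
from h import *
to(.526,-.1592,.094,-.137)
tip(-.01,.016,-.025,.016)
```

```text
at [ 0.5261 -0.1589  0.0957] yaw -0.1358 gap 0.0292 F [-0.   0.6 -0.2]
shift now-axes [ 0.0017 -0.0001  0.0004] target-axes [ 0.0017 -0.0001  0.0004] turn [0.0012 0.0012 0.0003]
tip n 375 y,z [ 0.0016 -0.0016] top z 0.0553 res 0.0002
```

Call:
{"op": "arm_command", "data": {
  "increments": [
    {"x":0.003,"y":0,"z":0,"ax":0,"ay":0,"az":0,"jaw":0.025},
    {"x":0.004,"y":0,"z":0,"ax":0,"ay":0,"az":0,"jaw":0.025},
    {"x":0.004,"y":0,"z":0,"ax":0,"ay":0,"az":0,"jaw":0.025},
    {"x":0.004,"y":0,"z":0,"ax":0,"ay":0,"az":0,"jaw":0.025},
    {"x":0.004,"y":0,"z":0,"ax":0,"ay":0,"az":0,"jaw":0.025},
    {"x":0.004,"y":0,"z":0,"ax":0,"ay":0,"az":0,"jaw":0.025},
    {"x":0,"y":0,"z":0,"ax":0,"ay":0,"az":0,"jaw":0.025},
    {"x":0,"y":0,"z":0,"ax":0,"ay":0,"az":0,"jaw":0.025},
    {"x":0,"y":0,"z":0,"ax":0,"ay":0,"az":0,"jaw":0.025},
    {"x":0,"y":0,"z":0,"ax":0,"ay":0,"az":0,"jaw":0.025}
  ]
}}

```text
t: 31.33
ee_pos: [0.5255, -0.1587, 0.0691]
tcp_rot: [-0.532, -0.465, 0.533, -0.464]
wrist_force: [-0.6, 0.4, -0.5]
finger_gap: 0.312
```

Call:
{"op": "arm_command", "data": {
  "increments": [
    {"x":0.005,"y":0,"z":0,"ax":0,"ay":0,"az":0,"jaw":0.025},
    {"x":0.006,"y":0,"z":0,"ax":0,"ay":0,"az":0,"jaw":0.025},
    {"x":0.006,"y":0,"z":0,"ax":0,"ay":0,"az":0,"jaw":0.025},
    {"x":0.005,"y":0,"z":0,"ax":0,"ay":0,"az":0,"jaw":0.025},
    {"x":0.003,"y":0,"z":0,"ax":0,"ay":0,"az":0,"jaw":0.025},
    {"x":0,"y":0,"z":0,"ax":0,"ay":0,"az":0,"jaw":0.025},
    {"x":0,"y":0,"z":0,"ax":0,"ay":0,"az":0,"jaw":0.05},
    {"x":0,"y":0,"z":0,"ax":0,"ay":0,"az":0,"jaw":0.05},
    {"x":0,"y":0,"z":0,"ax":0,"ay":0,"az":0,"jaw":0.05},
    {"x":0,"y":0,"z":0,"ax":0,"ay":0,"az":0,"jaw":0.05}
  ]
}}

```text
t: 32.17
ee_pos: [0.526, -0.1589, 0.0419]
tcp_rot: [-0.532, -0.465, 0.533, -0.465]
wrist_force: [0.2, 0.2, -0.9]
finger_gap: 0.527
```

Call:
{"op": "arm_command", "data": {
  "increments": [
    {"x":-0.02,"y":0,"z":0,"ax":0,"ay":0,"az":0,"jaw":0.06},
    {"x":-0.03,"y":0,"z":0,"ax":0,"ay":0,"az":0,"jaw":0.08},
    {"x":-0.03,"y":0,"z":0,"ax":0,"ay":0,"az":0,"jaw":0.08},
    {"x":-0.03,"y":0,"z":0,"ax":0,"ay":0,"az":0,"jaw":0.08},
    {"x":0,"y":0.025,"z":-0.02,"ax":0,"ay":0,"az":0,"jaw":0.08},
    {"x":0,"y":0.025,"z":-0.02,"ax":0,"ay":0,"az":0,"jaw":0.08},
    {"x":0,"y":0.025,"z":-0.02,"ax":0,"ay":0,"az":0,"jaw":0.08},
    {"x":0,"y":0.025,"z":-0.02,"ax":0,"ay":0,"az":0,"jaw":0.08},
    {"x":0,"y":0.02,"z":-0.015,"ax":0,"ay":0,"az":0,"jaw":0.08},
    {"x":0,"y":0,"z":0,"ax":0,"ay":0,"az":0,"jaw":0.08}
  ]
}}

```text
t: 33.0
ee_pos: [0.6648, -0.079, 0.1633]
tcp_rot: [0.535, 0.461, -0.532, 0.467]
wrist_force: [0.0, 1.0, -0.0]
finger_gap: 0.851
```

Run:
```python
from h import *
to(.685,-.018,.13,-.0)
c,p,d=cap('wrist'); W=world(c,d)
print('collar neck',ring(W,(.686,-.017),.034,.0155,.021))
cs,ps,ds=cap('scene'); W=world(cs,ds)
for q in [(.57,-.0895),(.527,-.157)]: P=near(W,q,.02,.015,.03); print('nut',P.mean(0),P[:,2].max())
```

```text
at [ 0.6648 -0.079   0.1633] yaw -0.1403 gap 0.08 F [ 0.  1. -0.]
shift now-axes [ 0.0332  0.0112 -0.0633] target-axes [ 0.0333  0.0202 -0.061 ] turn [-0.1403  0.0026 -0.0089]
collar neck (array([ 0.6872, -0.0183,  0.026 ,  0.0181]), 962)
nut [ 0.57539009 -0.08919873  0.0230166 ] 0.029376518576431258
nut [ 0.53285899 -0.1562592   0.02313744] 0.02866626105412411
```

Call:
{"op": "arm_command", "data": {
  "increments": [
    {"x":0,"y":0.004,"z":-0.016,"ax":0,"ay":0.002,"az":-0.008,"jaw":0.08},
    {"x":0.01,"y":0.004,"z":-0.018,"ax":0,"ay":0,"az":0,"jaw":0.08},
    {"x":0.02,"y":0.003,"z":-0.018,"ax":0,"ay":0,"az":0,"jaw":0.08},
    {"x":0.02,"y":0,"z":-0.008,"ax":0,"ay":0,"az":0,"jaw":0.08},
    {"x":0.02,"y":0,"z":0,"ax":0,"ay":0,"az":0,"jaw":0.08},
    {"x":0.015,"y":0,"z":0,"ax":0,"ay":0,"az":0,"jaw":0.08},
    {"x":0,"y":0,"z":0,"ax":0,"ay":0,"az":0,"jaw":0.08},
    {"x":0,"y":0,"z":0,"ax":0,"ay":0,"az":0,"jaw":0.08},
    {"x":0,"y":0,"z":0,"ax":0,"ay":0,"az":0,"jaw":0.08},
    {"x":0,"y":0,"z":0,"ax":0,"ay":0,"az":0,"jaw":0.08}
  ]
}}

```text
t: 33.93
ee_pos: [0.6766, -0.0288, 0.0778]
tcp_rot: [-0.535, -0.46, 0.538, -0.461]
wrist_force: [0.2, -0.3, 0.4]
finger_gap: 0.849
```

Run:
```python
from h import *
to(.6852,-.018,.0315,-.14)
c,p,d=cap('wrist'); W=world(c,d)
print('collar neck',ring(W,(.686,-.017),.034,.0155,.021))
```

```text
at [ 0.6766 -0.0288  0.0778] yaw -0.1516 gap 0.0798 F [ 0.2 -0.3  0.4]
shift now-axes [ 0.0462  0.0069 -0.0121] target-axes [ 0.0463  0.007  -0.0119] turn [-0.0116  0.003   0.0016]
collar neck (array([ 0.687 , -0.0182,  0.0259,  0.0181]), 1613)
```

Call:
{"op": "arm_command", "data": {
  "increments": [
    {"x":0,"y":0.004,"z":-0.006,"ax":-0.01,"ay":0.003,"az":0,"jaw":0.08},
    {"x":0.004,"y":0.003,"z":-0.005,"ax":0,"ay":0,"az":0,"jaw":0.08},
    {"x":0.009,"y":0,"z":0,"ax":0,"ay":0,"az":0,"jaw":0.08},
    {"x":0.009,"y":0,"z":0,"ax":0,"ay":0,"az":0,"jaw":0.08},
    {"x":0.008,"y":0,"z":0,"ax":0,"ay":0,"az":0,"jaw":0.08},
    {"x":0.006,"y":0,"z":0,"ax":0,"ay":0,"az":0,"jaw":0.08},
    {"x":0.003,"y":0,"z":0,"ax":0,"ay":0,"az":0,"jaw":0.08},
    {"x":0,"y":0,"z":0,"ax":0,"ay":0,"az":0,"jaw":0.08},
    {"x":0,"y":0,"z":0,"ax":0,"ay":0,"az":0,"jaw":0.08},
    {"x":0,"y":0,"z":0,"ax":0,"ay":0,"az":0,"jaw":0.08}
  ]
}}

```text
t: 34.82
ee_pos: [0.6876, -0.0183, 0.0365]
tcp_rot: [0.534, 0.463, -0.533, 0.464]
wrist_force: [0.0, 0.1, 0.1]
finger_gap: 0.847
```

Run:
```python
from h import *
to(.6852,-.018,.0315,-.14)
```

```text
at [ 0.6876 -0.0183  0.0365] yaw -0.1406 gap 0.0796 F [0.  0.1 0.1]
shift now-axes [ 0.005  -0.0024 -0.    ] target-axes [ 0.005  -0.0024 -0.    ] turn [-0.0006 -0.0001 -0.0018]
```

Call:
{"op": "arm_command", "data": {
  "increments": [
    {"x":0.003,"y":-0.002,"z":0,"ax":0,"ay":0,"az":0,"jaw":0.08},
    {"x":0.002,"y":0,"z":0,"ax":0,"ay":0,"az":0,"jaw":0.08},
    {"x":0,"y":0,"z":0,"ax":0,"ay":0,"az":0,"jaw":0.08},
    {"x":0,"y":0,"z":0,"ax":0,"ay":0,"az":0,"jaw":0.046},
    {"x":0,"y":0,"z":0,"ax":0,"ay":0,"az":0,"jaw":0.046},
    {"x":0,"y":0,"z":0,"ax":0,"ay":0,"az":0,"jaw":0.046},
    {"x":0,"y":0,"z":0,"ax":0,"ay":0,"az":0,"jaw":0.046},
    {"x":0,"y":0,"z":0,"ax":0,"ay":0,"az":0,"jaw":0.046},
    {"x":0,"y":0,"z":0,"ax":0,"ay":0,"az":0,"jaw":0.046},
    {"x":0,"y":0,"z":0,"ax":0,"ay":0,"az":0,"jaw":0.046}
  ]
}}

```text
t: 35.65
ee_pos: [0.6863, -0.0183, 0.0327]
tcp_rot: [0.535, 0.462, -0.533, 0.465]
wrist_force: [0.3, 0.3, -0.3]
finger_gap: 0.544
```

Call:
{"op": "arm_command", "data": {
  "increments": [
    {"x":-0.01,"y":0,"z":0,"ax":0,"ay":0,"az":0,"jaw":0.046},
    {"x":-0.02,"y":0,"z":0,"ax":0,"ay":0,"az":0,"jaw":0.046},
    {"x":-0.025,"y":0,"z":0,"ax":0,"ay":0,"az":0,"jaw":0.046},
    {"x":-0.025,"y":0,"z":0,"ax":0,"ay":0,"az":0,"jaw":0.046},
    {"x":-0.025,"y":0,"z":0,"ax":0,"ay":0,"az":0,"jaw":0.046},
    {"x":-0.015,"y":0,"z":0,"ax":0,"ay":0,"az":0,"jaw":0.046},
    {"x":0,"y":0,"z":0,"ax":0,"ay":0,"az":0,"jaw":0.046},
    {"x":0,"y":0,"z":0,"ax":0,"ay":0,"az":0,"jaw":0.046},
    {"x":0,"y":0,"z":0,"ax":0,"ay":0,"az":0,"jaw":0.046},
    {"x":0,"y":0,"z":0,"ax":0,"ay":0,"az":0,"jaw":0.046}
  ]
}}

```text
t: 36.48
ee_pos: [0.6837, -0.0178, 0.1586]
tcp_rot: [-0.534, -0.464, 0.534, -0.464]
wrist_force: [0.7, 1.1, -1.0]
finger_gap: 0.548
```

Run:
```python
from h import *
held_nut(.0265,.006,.022)
to(.529,.136,.15,-.14)
```

```text
held top x 0.0146 2209 ((1.9346383810043335, 0.5422583818435669), 27.371585845947266)
at [ 0.6835 -0.0178  0.1582] yaw -0.1408 gap 0.0509 F [-0.3 -0.1 -1.7]
shift now-axes [ 0.0084 -0.1746 -0.1306] target-axes [ 0.0082 -0.1745 -0.1307] turn [-0.0008 -0.0003  0.001 ]
```

Call:
{"op": "arm_command", "data": {
  "increments": [
    {"x":0,"y":-0.02,"z":-0.015,"ax":0,"ay":0,"az":0,"jaw":0.046},
    {"x":0,"y":-0.02,"z":-0.015,"ax":0,"ay":0,"az":0,"jaw":0.046},
    {"x":0,"y":-0.02,"z":-0.015,"ax":0,"ay":0,"az":0,"jaw":0.046},
    {"x":0,"y":-0.02,"z":-0.015,"ax":0,"ay":0,"az":0,"jaw":0.046},
    {"x":0,"y":-0.02,"z":-0.015,"ax":0,"ay":0,"az":0,"jaw":0.046},
    {"x":0,"y":-0.02,"z":-0.015,"ax":0,"ay":0,"az":0,"jaw":0.046},
    {"x":0,"y":-0.02,"z":-0.015,"ax":0,"ay":0,"az":0,"jaw":0.046},
    {"x":0,"y":-0.015,"z":-0.012,"ax":0,"ay":0,"az":0,"jaw":0.046},
    {"x":0,"y":-0.008,"z":-0.006,"ax":0,"ay":0,"az":0,"jaw":0.046},
    {"x":0,"y":0,"z":0,"ax":0,"ay":0,"az":0,"jaw":0.046}
  ]
}}

```text
t: 37.37
ee_pos: [0.5254, 0.1316, 0.1441]
tcp_rot: [-0.528, -0.469, 0.541, -0.456]
wrist_force: [-0.7, -0.1, 0.2]
finger_gap: 0.546
```

Run:
```python
from h import *
to(.5292,.136,.098,-.14)
```

```text
at [0.5254 0.1316 0.1441] yaw -0.1443 gap 0.0513 F [-0.7 -0.1  0.2]
shift now-axes [ 0.046   0.0043 -0.005 ] target-axes [ 0.0461  0.0031 -0.0049] turn [-0.0043  0.0023  0.0252]
```

Call:
{"op": "arm_command", "data": {
  "increments": [
    {"x":0.005,"y":0.002,"z":-0.003,"ax":-0.004,"ay":0.002,"az":0.025,"jaw":0.046},
    {"x":0.01,"y":0.001,"z":-0.002,"ax":0,"ay":0,"az":0,"jaw":0.046},
    {"x":0.01,"y":0,"z":0,"ax":0,"ay":0,"az":0,"jaw":0.046},
    {"x":0.01,"y":0,"z":0,"ax":0,"ay":0,"az":0,"jaw":0.046},
    {"x":0.005,"y":0,"z":0,"ax":0,"ay":0,"az":0,"jaw":0.046},
    {"x":0,"y":0,"z":0,"ax":0,"ay":0,"az":0,"jaw":0.046},
    {"x":0,"y":0,"z":0,"ax":0,"ay":0,"az":0,"jaw":0.046},
    {"x":0,"y":0,"z":0,"ax":0,"ay":0,"az":0,"jaw":0.046},
    {"x":0,"y":0,"z":0,"ax":0,"ay":0,"az":0,"jaw":0.046},
    {"x":0,"y":0,"z":0,"ax":0,"ay":0,"az":0,"jaw":0.046}
  ]
}}

```text
t: 38.2
ee_pos: [0.5309, 0.1327, 0.0976]
tcp_rot: [-0.533, -0.463, 0.536, -0.462]
wrist_force: [-0.7, -0.0, -1.2]
finger_gap: 0.544
```

```bash
cat >> h.py <<'E'
def dome(top=.055):
    """flat 18 mm top of the drain cap in the tool frame (wrist)"""
    s,tp,M=pose(); c,p,d=cap('wrist'); q=((world(c,d)-tp)@M).reshape(-1,3); h=tp[2]-q[:,0]
    P=q[(abs(q[:,1])<.035)&(abs(q[:,2])<.035)&(h>.035)&(h<.060)]
    for a in np.arange(.040,.058,.003):
        k=P[abs(tp[2]-P[:,0]-a)<.0015]
        if len(k)>10: print(' h',a.round(3),len(k),'y',k[:,1].min().round(4),k[:,1].max().round(4),'z',k[:,2].min().round(4),k[:,2].max().round(4))
E
python3 - <<'E'
from h import *
to(.5292,.136,.098,-.14)
dome()
c,p,d=cap('wrist'); cv2.imwrite('pics/w10.png',cv2.resize(p[140:330,150:400,::-1],None,fx=2.5,fy=2.5))
E
```

```text
at [0.5309 0.1327 0.0976] yaw -0.1437 gap 0.0511 F [-0.7 -0.  -1.2]
shift now-axes [-0.0004 -0.0022 -0.003 ] target-axes [-0.0004 -0.0021 -0.003 ] turn [-0.0037  0.0024  0.0042]
 h 0.043 20 y -0.0182 0.0188 z -0.0043 0.0103
 h 0.046 64 y -0.0173 0.0179 z -0.0065 0.0137
 h 0.049 166 y -0.0165 0.017 z -0.0094 0.0132
 h 0.052 317 y -0.0143 0.0144 z -0.0128 0.0112
 h 0.055 1018 y -0.0123 0.0124 z -0.0134 0.0087
 h 0.058 15 y -0.0067 0.0087 z -0.0123 0.0049
```

View pics/w10.png

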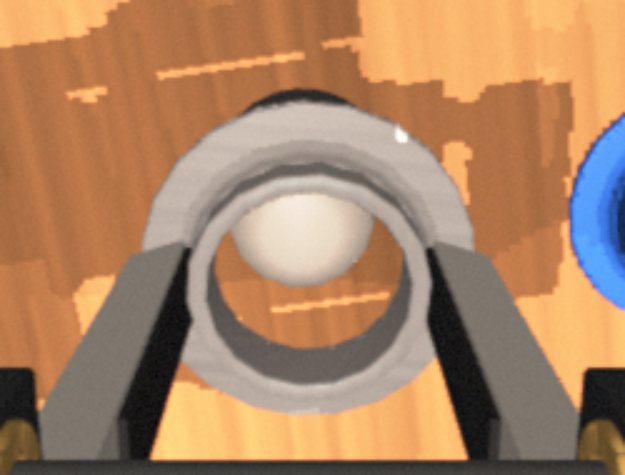

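Call:
{"op": "arm_command", "data": {
  "increments": [
    {"x":0,"y":-0.002,"z":-0.003,"ax":-0.003,"ay":0.002,"az":0.004,"jaw":0.046},
    {"x":0,"y":0,"z":0,"ax":0,"ay":0,"az":0,"jaw":0.046},
    {"x":0,"y":0,"z":0,"ax":0,"ay":0,"az":0,"jaw":0.046},
    {"x":0,"y":0,"z":0,"ax":0,"ay":0,"az":0,"jaw":0.046},
    {"x":0,"y":0,"z":0,"ax":0,"ay":0,"az":0,"jaw":0.046},
    {"x":0,"y":0,"z":0,"ax":0,"ay":0,"az":0,"jaw":0.046},
    {"x":0,"y":0,"z":0,"ax":0,"ay":0,"az":0,"jaw":0.046},
    {"x":0,"y":0,"z":0,"ax":0,"ay":0,"az":0,"jaw":0.046},
    {"x":0,"y":0,"z":0,"ax":0,"ay":0,"az":0,"jaw":0.046},
    {"x":0,"y":0,"z":0,"ax":0,"ay":0,"az":0,"jaw":0.046}
  ]
}}

```text
t: 39.13
ee_pos: [0.5298, 0.1367, 0.099]
tcp_rot: [0.534, 0.463, -0.533, 0.465]
wrist_force: [-0.1, 0.0, -1.7]
finger_gap: 0.549
```

Run:
```python
from h import *
to(.5292,.136,.098,-.14)
dome()
held_nut(.0265,.006,.022)
```

```text
at [0.5298 0.1367 0.099 ] yaw -0.1397 gap 0.0516 F [-0.1  0.  -1.7]
shift now-axes [ 0.001  -0.0005  0.0008] target-axes [ 0.001  -0.0005  0.0008] turn [ 0.0003 -0.0003 -0.0028]
 h 0.043 26 y -0.0171 0.0202 z -0.0021 0.0107
 h 0.046 101 y -0.0163 0.0193 z -0.0061 0.0179
 h 0.049 209 y -0.0148 0.0178 z -0.0096 0.0172
 h 0.052 498 y -0.0133 0.0158 z -0.0123 0.0152
 h 0.055 1035 y -0.0112 0.0132 z -0.0115 0.0126
 h 0.058 18 y -0.0075 0.0082 z -0.0073 0.0055
held top x 0.0146 2236 ((2.021226167678833, 1.2440299987792969), 27.457157135009766)
```

Call:
{"op": "arm_command", "data": {
  "increments": [
    {"x":0.003,"y":-0.0006,"z":0.0003,"ax":0,"ay":0,"az":-0.002,"jaw":0.046},
    {"x":0.004,"y":0,"z":0,"ax":0,"ay":0,"az":0,"jaw":0.046},
    {"x":0.005,"y":0,"z":0,"ax":0,"ay":0,"az":0,"jaw":0.046},
    {"x":0.005,"y":0,"z":0,"ax":0,"ay":0,"az":0,"jaw":0.046},
    {"x":0.005,"y":0,"z":0,"ax":0,"ay":0,"az":0,"jaw":0.046},
    {"x":0.005,"y":0,"z":0,"ax":0,"ay":0,"az":0,"jaw":0.046},
    {"x":0.004,"y":0,"z":0,"ax":0,"ay":0,"az":0,"jaw":0.046},
    {"x":0,"y":0,"z":0,"ax":0,"ay":0,"az":0,"jaw":0.046},
    {"x":0,"y":0,"z":0,"ax":0,"ay":0,"az":0,"jaw":0.046},
    {"x":0,"y":0,"z":0,"ax":0,"ay":0,"az":0,"jaw":0.046}
  ]
}}

```text
t: 40.07
ee_pos: [0.5281, 0.1364, 0.0632]
tcp_rot: [-0.533, -0.464, 0.534, -0.463]
wrist_force: [0.5, 0.3, 0.4]
finger_gap: 0.55
```

Call:
{"op": "arm_command", "data": {
  "increments": [
    {"x":0.004,"y":0.0006,"z":0,"ax":0,"ay":0,"az":0,"jaw":0.046},
    {"x":0.005,"y":0,"z":0,"ax":0,"ay":0,"az":0,"jaw":0.046},
    {"x":0.005,"y":0,"z":0,"ax":0,"ay":0,"az":0,"jaw":0.046},
    {"x":0.005,"y":0,"z":0,"ax":0,"ay":0,"az":0,"jaw":0.046},
    {"x":0.005,"y":0,"z":0,"ax":0,"ay":0,"az":0,"jaw":0.046},
    {"x":0.003,"y":0,"z":0,"ax":0,"ay":0,"az":0,"jaw":0.046},
    {"x":0,"y":0,"z":0,"ax":0,"ay":0,"az":0,"jaw":0.046},
    {"x":0,"y":0,"z":0,"ax":0,"ay":0,"az":0,"jaw":0.046},
    {"x":0,"y":0,"z":0,"ax":0,"ay":0,"az":0,"jaw":0.046},
    {"x":0,"y":0,"z":0,"ax":0,"ay":0,"az":0,"jaw":0.046}
  ]
}}

```text
t: 40.9
ee_pos: [0.5291, 0.1363, 0.0335]
tcp_rot: [-0.533, -0.464, 0.534, -0.463]
wrist_force: [0.2, 0.0, -0.2]
finger_gap: 0.544
```

Release, lift, and head for the slip nut at (0.629, 0.272).

Call:
{"op": "arm_command", "data": {
  "increments": [
    {"x":0,"y":0,"z":0,"ax":0,"ay":0,"az":0,"jaw":0.07},
    {"x":0,"y":0,"z":0,"ax":0,"ay":0,"az":0,"jaw":0.07},
    {"x":0,"y":0,"z":0,"ax":0,"ay":0,"az":0,"jaw":0.07},
    {"x":0,"y":0,"z":0,"ax":0,"ay":0,"az":0,"jaw":0.07},
    {"x":-0.02,"y":0,"z":0,"ax":0,"ay":0,"az":0,"jaw":0.07},
    {"x":-0.03,"y":0,"z":0,"ax":0,"ay":0,"az":0,"jaw":0.07},
    {"x":-0.03,"y":0,"z":0,"ax":0,"ay":0,"az":0,"jaw":0.085},
    {"x":-0.03,"y":0,"z":0,"ax":0,"ay":0,"az":0,"jaw":0.085},
    {"x":-0.02,"y":0,"z":0,"ax":0,"ay":0,"az":0,"jaw":0.085},
    {"x":0,"y":0,"z":0,"ax":0,"ay":0,"az":0,"jaw":0.085}
  ]
}}

```text
t: 41.73
ee_pos: [0.5288, 0.1362, 0.1692]
tcp_rot: [-0.533, -0.464, 0.534, -0.463]
wrist_force: [-0.2, -0.1, 0.5]
finger_gap: 0.907
```

Run:
```python
from h import *
to(.627,.272,.15,-.14)
c,p,d=cap('wrist'); W=world(c,d)
print('collar neck',ring(W,(.531,.136),.034,.015,.021),'drain',pipe(W,(.531,.136),.021,.019,.022,.04))
```

```text
at [0.5288 0.1362 0.1692] yaw -0.14 gap 0.0852 F [-0.2 -0.1  0.5]
shift now-axes [ 0.0189  0.0783 -0.1482] target-axes [ 0.0192  0.0783 -0.1482] turn [-0.      0.0003  0.0028]
collar neck (array([0.5311, 0.1362, 0.026 , 0.0181]), 614) drain (array([0.5312, 0.1353]), 142, np.float64(0.0001))
```

Collar seated (neck top at 18.1 mm, centred). Now the slip nut.

Call:
{"op": "arm_command", "data": {
  "increments": [
    {"x":0,"y":0.01,"z":-0.019,"ax":0,"ay":0,"az":0,"jaw":0.085},
    {"x":0,"y":0.01,"z":-0.019,"ax":0,"ay":0,"az":0,"jaw":0.085},
    {"x":0,"y":0.01,"z":-0.019,"ax":0,"ay":0,"az":0,"jaw":0.085},
    {"x":0,"y":0.01,"z":-0.019,"ax":0,"ay":0,"az":0,"jaw":0.085},
    {"x":0,"y":0.01,"z":-0.019,"ax":0,"ay":0,"az":0,"jaw":0.085},
    {"x":0,"y":0.01,"z":-0.019,"ax":0,"ay":0,"az":0,"jaw":0.085},
    {"x":0,"y":0.01,"z":-0.019,"ax":0,"ay":0,"az":0,"jaw":0.085},
    {"x":0,"y":0.006,"z":-0.01,"ax":0,"ay":0,"az":0,"jaw":0.085},
    {"x":0,"y":0,"z":0,"ax":0,"ay":0,"az":0,"jaw":0.085},
    {"x":0,"y":0,"z":0,"ax":0,"ay":0,"az":0,"jaw":0.085}
  ]
}}

```text
t: 42.62
ee_pos: [0.6176, 0.2704, 0.1423]
tcp_rot: [-0.524, -0.469, 0.545, -0.457]
wrist_force: [0.3, -0.4, -0.2]
finger_gap: 0.905
```

Run:
```python
from h import *
c,p,d=cap('wrist'); W=world(c,d)
print('slip',ring(W,(.628,.272),.042,.0185,.026))
cv2.imwrite('pics/w11.png',p[:,:,::-1])
to(.627,.272,.08,-.14)
```

```text
slip (array([0.6319, 0.2706, 0.0292, 0.0221]), 1755)
at [0.6172 0.2701 0.142 ] yaw -0.1427 gap 0.085 F [-0.8 -0.3  0.3]
shift now-axes [ 0.0616  0.0114 -0.004 ] target-axes [ 0.062   0.0094 -0.0032] turn [-0.0025  0.0112  0.0327]
```

View pics/w11.png

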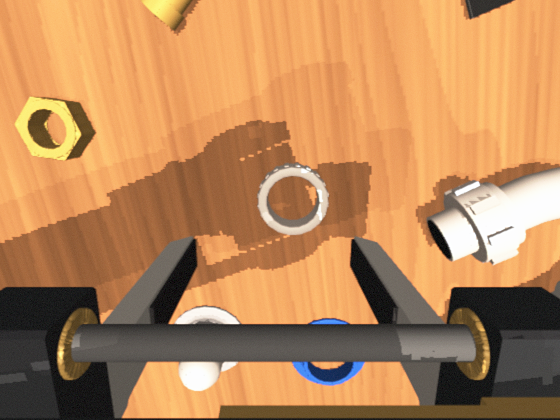

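Call:
{"op": "arm_command", "data": {
  "increments": [
    {"x":0,"y":0.004,"z":0,"ax":-0.002,"ay":0.011,"az":0.033,"jaw":0.085},
    {"x":0,"y":0.004,"z":-0.001,"ax":0,"ay":0,"az":0,"jaw":0.085},
    {"x":0.01,"y":0.003,"z":-0.001,"ax":0,"ay":0,"az":0,"jaw":0.085},
    {"x":0.02,"y":0,"z":0,"ax":0,"ay":0,"az":0,"jaw":0.085},
    {"x":0.02,"y":0,"z":0,"ax":0,"ay":0,"az":0,"jaw":0.085},
    {"x":0.015,"y":0,"z":0,"ax":0,"ay":0,"az":0,"jaw":0.085},
    {"x":0,"y":0,"z":0,"ax":0,"ay":0,"az":0,"jaw":0.085},
    {"x":0,"y":0,"z":0,"ax":0,"ay":0,"az":0,"jaw":0.085},
    {"x":0,"y":0,"z":0,"ax":0,"ay":0,"az":0,"jaw":0.085},
    {"x":0,"y":0,"z":0,"ax":0,"ay":0,"az":0,"jaw":0.085}
  ]
}}

```text
t: 43.5
ee_pos: [0.6267, 0.2655, 0.0701]
tcp_rot: [-0.533, -0.463, 0.537, -0.462]
wrist_force: [-0.6, -0.4, 0.9]
finger_gap: 0.907
```

Run:
```python
from h import *
c,p,d=cap('wrist'); W=world(c,d)
print('slip',ring(W,(.631,.271),.036,.0185,.026))
to(.63,.271,.0315,-.14)
```

```text
slip (array([0.6311, 0.2705, 0.0294, 0.0221]), 3073)
at [0.6268 0.2656 0.0704] yaw -0.1455 gap 0.0848 F [ 0.5 -0.4  0.5]
shift now-axes [ 0.0388  0.0025 -0.0059] target-axes [ 0.0389  0.0024 -0.0058] turn [-0.0055  0.0029  0.005 ]
```

Call:
{"op": "arm_command", "data": {
  "increments": [
    {"x":0,"y":0.0015,"z":-0.005,"ax":-0.005,"ay":0.003,"az":0.005,"jaw":0.085},
    {"x":0.008,"y":0,"z":0,"ax":0,"ay":0,"az":0,"jaw":0.085},
    {"x":0.009,"y":0,"z":0,"ax":0,"ay":0,"az":0,"jaw":0.085},
    {"x":0.009,"y":0,"z":0,"ax":0,"ay":0,"az":0,"jaw":0.085},
    {"x":0.007,"y":0,"z":0,"ax":0,"ay":0,"az":0,"jaw":0.085},
    {"x":0.003,"y":0,"z":0,"ax":0,"ay":0,"az":0,"jaw":0.085},
    {"x":0,"y":0,"z":0,"ax":0,"ay":0,"az":0,"jaw":0.085},
    {"x":0,"y":0,"z":0,"ax":0,"ay":0,"az":0,"jaw":0.085},
    {"x":0,"y":0,"z":0,"ax":0,"ay":0,"az":0,"jaw":0.085},
    {"x":0,"y":0,"z":0,"ax":0,"ay":0,"az":0,"jaw":0.085}
  ]
}}

```text
t: 44.38
ee_pos: [0.6305, 0.2715, 0.0325]
tcp_rot: [0.535, 0.463, -0.532, 0.464]
wrist_force: [0.1, -1.0, 0.7]
finger_gap: 0.905
```

Run:
```python
from h import *
to(.6295,.271,.0315,-.14)
```

```text
at [0.6305 0.2715 0.0325] yaw -0.1395 gap 0.085 F [ 0.1 -1.   0.7]
shift now-axes [ 0.001  -0.0009  0.0006] target-axes [ 0.001  -0.0009  0.0006] turn [ 0.0006 -0.0017 -0.0034]
```

Call:
{"op": "arm_command", "data": {
  "increments": [
    {"x":0.001,"y":-0.001,"z":0,"ax":0,"ay":0,"az":-0.003,"jaw":0.085},
    {"x":0,"y":0,"z":0,"ax":0,"ay":0,"az":0,"jaw":0.052},
    {"x":0,"y":0,"z":0,"ax":0,"ay":0,"az":0,"jaw":0.052},
    {"x":0,"y":0,"z":0,"ax":0,"ay":0,"az":0,"jaw":0.052},
    {"x":0,"y":0,"z":0,"ax":0,"ay":0,"az":0,"jaw":0.052},
    {"x":0,"y":0,"z":0,"ax":0,"ay":0,"az":0,"jaw":0.052},
    {"x":0,"y":0,"z":0,"ax":0,"ay":0,"az":0,"jaw":0.052},
    {"x":0,"y":0,"z":0,"ax":0,"ay":0,"az":0,"jaw":0.052},
    {"x":0,"y":0,"z":0,"ax":0,"ay":0,"az":0,"jaw":0.052},
    {"x":0,"y":0,"z":0,"ax":0,"ay":0,"az":0,"jaw":0.052}
  ]
}}

```text
t: 45.22
ee_pos: [0.6303, 0.2718, 0.033]
tcp_rot: [0.535, 0.464, -0.532, 0.464]
wrist_force: [0.4, 0.2, -0.2]
finger_gap: 0.612
```

Call:
{"op": "arm_command", "data": {
  "increments": [
    {"x":-0.01,"y":0,"z":0,"ax":0,"ay":0,"az":0,"jaw":0.052},
    {"x":-0.02,"y":0,"z":0,"ax":0,"ay":0,"az":0,"jaw":0.052},
    {"x":-0.025,"y":0,"z":0,"ax":0,"ay":0,"az":0,"jaw":0.052},
    {"x":-0.025,"y":0,"z":0,"ax":0,"ay":0,"az":0,"jaw":0.052},
    {"x":-0.025,"y":0,"z":0,"ax":0,"ay":0,"az":0,"jaw":0.052},
    {"x":-0.015,"y":0,"z":0,"ax":0,"ay":0,"az":0,"jaw":0.052},
    {"x":0,"y":0,"z":0,"ax":0,"ay":0,"az":0,"jaw":0.052},
    {"x":0,"y":0,"z":0,"ax":0,"ay":0,"az":0,"jaw":0.052},
    {"x":0,"y":0,"z":0,"ax":0,"ay":0,"az":0,"jaw":0.052},
    {"x":0,"y":0,"z":0,"ax":0,"ay":0,"az":0,"jaw":0.052}
  ]
}}

```text
t: 46.05
ee_pos: [0.6285, 0.2712, 0.1599]
tcp_rot: [0.534, 0.464, -0.533, 0.464]
wrist_force: [0.7, 0.3, 1.0]
finger_gap: 0.609
```

Run:
```python
from h import *
held_nut(.0285,.002,.02)
to(.5292,.136,.13,-.14)
```

```text
held top x 0.0108 3757 ((2.153294086456299, 1.0836873054504395), 29.157564163208008)
at [0.6283 0.2712 0.1595] yaw -0.1395 gap 0.0575 F [-1.7 -1.  -0.1]
shift now-axes [ 0.0293 -0.0794  0.1477] target-axes [ 0.0295 -0.0793  0.1477] turn [ 0.0005 -0.0013  0.0009]
```

Call:
{"op": "arm_command", "data": {
  "increments": [
    {"x":0,"y":-0.01,"z":0.018,"ax":0,"ay":0,"az":0,"jaw":0.052},
    {"x":0,"y":-0.01,"z":0.018,"ax":0,"ay":0,"az":0,"jaw":0.052},
    {"x":0,"y":-0.01,"z":0.018,"ax":0,"ay":0,"az":0,"jaw":0.052},
    {"x":0,"y":-0.01,"z":0.018,"ax":0,"ay":0,"az":0,"jaw":0.052},
    {"x":0,"y":-0.01,"z":0.018,"ax":0,"ay":0,"az":0,"jaw":0.052},
    {"x":0,"y":-0.01,"z":0.018,"ax":0,"ay":0,"az":0,"jaw":0.052},
    {"x":0,"y":-0.01,"z":0.018,"ax":0,"ay":0,"az":0,"jaw":0.052},
    {"x":0,"y":-0.006,"z":0.01,"ax":0,"ay":0,"az":0,"jaw":0.052},
    {"x":0,"y":0,"z":0,"ax":0,"ay":0,"az":0,"jaw":0.052},
    {"x":0,"y":0,"z":0,"ax":0,"ay":0,"az":0,"jaw":0.052}
  ]
}}

```text
t: 46.93
ee_pos: [0.522, 0.1415, 0.1449]
tcp_rot: [-0.526, -0.47, 0.54, -0.459]
wrist_force: [0.4, -0.1, -0.3]
finger_gap: 0.611
```

Run:
```python
from h import *
to(.5293,.1369,.098,-.14)
```

```text
at [0.522  0.1415 0.1449] yaw -0.1386 gap 0.0574 F [ 0.4 -0.1 -0.3]
shift now-axes [0.0467 0.009  0.0033] target-axes [0.0469 0.0078 0.0035] turn [0.0015 0.0046 0.0245]
```

Call:
{"op": "arm_command", "data": {
  "increments": [
    {"x":0.005,"y":0.004,"z":0.002,"ax":0.001,"ay":0.004,"az":0.024,"jaw":0.052},
    {"x":0.01,"y":0.003,"z":0.001,"ax":0,"ay":0,"az":0,"jaw":0.052},
    {"x":0.01,"y":0,"z":0,"ax":0,"ay":0,"az":0,"jaw":0.052},
    {"x":0.01,"y":0,"z":0,"ax":0,"ay":0,"az":0,"jaw":0.052},
    {"x":0.005,"y":0,"z":0,"ax":0,"ay":0,"az":0,"jaw":0.052},
    {"x":0,"y":0,"z":0,"ax":0,"ay":0,"az":0,"jaw":0.052},
    {"x":0,"y":0,"z":0,"ax":0,"ay":0,"az":0,"jaw":0.052},
    {"x":0,"y":0,"z":0,"ax":0,"ay":0,"az":0,"jaw":0.052},
    {"x":0,"y":0,"z":0,"ax":0,"ay":0,"az":0,"jaw":0.052},
    {"x":0,"y":0,"z":0,"ax":0,"ay":0,"az":0,"jaw":0.052}
  ]
}}

```text
t: 47.77
ee_pos: [0.5291, 0.1401, 0.0981]
tcp_rot: [-0.531, -0.466, 0.535, -0.463]
wrist_force: [-0.3, -0.2, -0.4]
finger_gap: 0.608
```

Run:
```python
from h import *
to(.5293,.1369,.098,-.14)
held_nut(.0285,.002,.02)
dome()
```

```text
at [0.5291 0.1401 0.0981] yaw -0.137 gap 0.0571 F [-0.3 -0.2 -0.4]
shift now-axes [0.0001 0.0006 0.0032] target-axes [0.0001 0.0006 0.0032] turn [0.003  0.0008 0.0061]
held top x 0.0108 3761 ((2.36836838722229, 1.0688451528549194), 29.20066261291504)
 h 0.043 24 y -0.0158 0.0215 z -0.0001 0.0126
 h 0.046 103 y -0.0149 0.0206 z -0.0032 0.021
 h 0.049 211 y -0.0135 0.0197 z -0.0072 0.0203
 h 0.052 490 y -0.012 0.0176 z -0.0093 0.0181
 h 0.055 1049 y -0.01 0.0156 z -0.0087 0.0156
 h 0.058 19 y -0.0032 0.0106 z -0.0038 0.009
```

Call:
{"op": "arm_command", "data": {
  "increments": [
    {"x":0,"y":0.0006,"z":0.0027,"ax":0.003,"ay":0,"az":0.006,"jaw":0.052},
    {"x":0,"y":0,"z":0,"ax":0,"ay":0,"az":0,"jaw":0.052},
    {"x":0,"y":0,"z":0,"ax":0,"ay":0,"az":0,"jaw":0.052},
    {"x":0,"y":0,"z":0,"ax":0,"ay":0,"az":0,"jaw":0.052},
    {"x":0,"y":0,"z":0,"ax":0,"ay":0,"az":0,"jaw":0.052},
    {"x":0,"y":0,"z":0,"ax":0,"ay":0,"az":0,"jaw":0.052},
    {"x":0,"y":0,"z":0,"ax":0,"ay":0,"az":0,"jaw":0.052},
    {"x":0,"y":0,"z":0,"ax":0,"ay":0,"az":0,"jaw":0.052},
    {"x":0,"y":0,"z":0,"ax":0,"ay":0,"az":0,"jaw":0.052},
    {"x":0,"y":0,"z":0,"ax":0,"ay":0,"az":0,"jaw":0.052}
  ]
}}

```text
t: 48.7
ee_pos: [0.5301, 0.1369, 0.0994]
tcp_rot: [0.535, 0.463, -0.533, 0.465]
wrist_force: [0.5, -0.3, 0.5]
finger_gap: 0.609
```

Run:
```python
from h import *
to(.5293,.1369,.098,-.14)
dome()
```

```text
at [0.5301 0.1369 0.0994] yaw -0.1407 gap 0.0572 F [ 0.5 -0.3  0.5]
shift now-axes [ 0.0014 -0.0008  0.0001] target-axes [ 0.0014 -0.0008  0.0001] turn [-0.0007  0.0003 -0.0031]
 h 0.043 17 y -0.0171 0.0196 z 0.0004 0.0093
 h 0.046 72 y -0.0162 0.0187 z -0.0018 0.018
 h 0.049 158 y -0.0154 0.0179 z -0.0051 0.0174
 h 0.052 333 y -0.0133 0.0158 z -0.0086 0.0154
 h 0.055 1007 y -0.0119 0.0138 z -0.0094 0.0128
 h 0.058 13 y -0.0075 0.0094 z -0.0066 0.0088
```

Call:
{"op": "arm_command", "data": {
  "increments": [
    {"x":0.003,"y":-0.0007,"z":0.0002,"ax":0,"ay":0,"az":-0.003,"jaw":0.052},
    {"x":0.004,"y":0,"z":0,"ax":0,"ay":0,"az":0,"jaw":0.052},
    {"x":0.004,"y":0,"z":0,"ax":0,"ay":0,"az":0,"jaw":0.052},
    {"x":0.004,"y":0,"z":0,"ax":0,"ay":0,"az":0,"jaw":0.052},
    {"x":0.004,"y":0,"z":0,"ax":0,"ay":0,"az":0,"jaw":0.052},
    {"x":0.004,"y":0,"z":0,"ax":0,"ay":0,"az":0,"jaw":0.052},
    {"x":0,"y":0,"z":0,"ax":0,"ay":0,"az":0,"jaw":0.052},
    {"x":0,"y":0,"z":0,"ax":0,"ay":0,"az":0,"jaw":0.052},
    {"x":0,"y":0,"z":0,"ax":0,"ay":0,"az":0,"jaw":0.052},
    {"x":0,"y":0,"z":0,"ax":0,"ay":0,"az":0,"jaw":0.052}
  ]
}}

```text
t: 49.58
ee_pos: [0.5286, 0.1368, 0.0728]
tcp_rot: [-0.533, -0.464, 0.535, -0.463]
wrist_force: [-0.7, -0.0, -0.4]
finger_gap: 0.607
```

Call:
{"op": "arm_command", "data": {
  "increments": [
    {"x":0.004,"y":0.0005,"z":0,"ax":0,"ay":0,"az":0,"jaw":0.052},
    {"x":0.005,"y":0,"z":0,"ax":0,"ay":0,"az":0,"jaw":0.052},
    {"x":0.005,"y":0,"z":0,"ax":0,"ay":0,"az":0,"jaw":0.052},
    {"x":0.003,"y":0,"z":0,"ax":0,"ay":0,"az":0,"jaw":0.052},
    {"x":0,"y":0,"z":0,"ax":0,"ay":0,"az":0,"jaw":0.052},
    {"x":0,"y":0,"z":0,"ax":0,"ay":0,"az":0,"jaw":0.052},
    {"x":0,"y":0,"z":0,"ax":0,"ay":0,"az":0,"jaw":0.052},
    {"x":0,"y":0,"z":0,"ax":0,"ay":0,"az":0,"jaw":0.052},
    {"x":0,"y":0,"z":0,"ax":0,"ay":0,"az":0,"jaw":0.052},
    {"x":0,"y":0,"z":0,"ax":0,"ay":0,"az":0,"jaw":0.052}
  ]
}}

```text
t: 50.42
ee_pos: [0.5295, 0.1367, 0.0545]
tcp_rot: [-0.533, -0.464, 0.534, -0.463]
wrist_force: [-0.5, 0.7, -1.3]
finger_gap: 0.61
```

Down 2.5 mm more, release, lift.

Call:
{"op": "arm_command", "data": {
  "increments": [
    {"x":0.0025,"y":0,"z":0,"ax":0,"ay":0,"az":0,"jaw":0.052},
    {"x":0,"y":0,"z":0,"ax":0,"ay":0,"az":0,"jaw":0.052},
    {"x":0,"y":0,"z":0,"ax":0,"ay":0,"az":0,"jaw":0.08},
    {"x":0,"y":0,"z":0,"ax":0,"ay":0,"az":0,"jaw":0.08},
    {"x":0,"y":0,"z":0,"ax":0,"ay":0,"az":0,"jaw":0.08},
    {"x":0,"y":0,"z":0,"ax":0,"ay":0,"az":0,"jaw":0.08},
    {"x":-0.02,"y":0,"z":0,"ax":0,"ay":0,"az":0,"jaw":0.08},
    {"x":-0.035,"y":0,"z":0,"ax":0,"ay":0,"az":0,"jaw":0.08},
    {"x":-0.035,"y":0,"z":0,"ax":0,"ay":0,"az":0,"jaw":0.08},
    {"x":-0.035,"y":0,"z":0,"ax":0,"ay":0,"az":0,"jaw":0.08}
  ]
}}

```text
t: 51.25
ee_pos: [0.5237, 0.1363, 0.1719]
tcp_rot: [-0.528, -0.468, 0.54, -0.459]
wrist_force: [-0.3, 0.3, -0.5]
finger_gap: 0.852
```

Call:
{"op": "arm_command", "data": {
  "increments": [
    {"x":-0.02,"y":0,"z":0.02,"ax":0,"ay":0,"az":0,"jaw":0.08},
    {"x":-0.02,"y":0,"z":0.02,"ax":0,"ay":0,"az":0,"jaw":0.08},
    {"x":-0.02,"y":0,"z":0.02,"ax":0,"ay":0,"az":0,"jaw":0.08},
    {"x":0,"y":0,"z":0.025,"ax":0,"ay":0,"az":0,"jaw":0.08},
    {"x":0,"y":0,"z":0.025,"ax":0,"ay":0,"az":0,"jaw":0.08},
    {"x":0,"y":0,"z":0.02,"ax":0,"ay":0,"az":0,"jaw":0.08},
    {"x":0,"y":0,"z":0.01,"ax":0,"ay":0,"az":0,"jaw":0.08},
    {"x":0,"y":0,"z":0,"ax":0,"ay":0,"az":0,"jaw":0.08},
    {"x":0,"y":0,"z":0,"ax":0,"ay":0,"az":0,"jaw":0.08},
    {"x":0,"y":0,"z":0,"ax":0,"ay":0,"az":0,"jaw":0.08}
  ]
}}

```text
t: 52.08
ee_pos: [0.5095, -0.0066, 0.2486]
tcp_rot: [0.533, 0.463, -0.533, 0.466]
wrist_force: [0.2, 0.3, 0.1]
finger_gap: 0.851
```

Run:
```python
from h import *
c,p,d=cap('wrist','w12.png'); W=world(c,d)
print('slip',ring(W,(.5312,.1355),.034,.036,.043),'drain',pipe(W,(.531,.1355),.02,.019,.042,.043) if 0 else '')
for q in [(.571,-.0902),(.528,-.1577)]: print('nut',ring(W,q,.0195,.0215,.027))
for q in [(.5497,-.124)]: P=near(W,q,.015,.003,.012); print('plate top',np.median(P[:,2]))
P=near(W,(.531,.136),.04,.002,.008); print('flange top',np.median(P[:,2]))
for o in viewer.landmark_of('drain_collar','wrist'): print(o['conf'],np.round(o['point'],3))
```

```text
slip (array([0.5314, 0.1347, 0.0295, 0.0401]), 1519) drain 
nut (array([ 0.5707, -0.0905,  0.017 ,  0.024 ]), 281)
nut (array([ 0.5284, -0.1571,  0.0171,  0.0239]), 258)
plate top 0.006467750090368206
flange top 0.004215196068612043
0.68 [0.643 0.111 0.001]
```

View pics/w12.png

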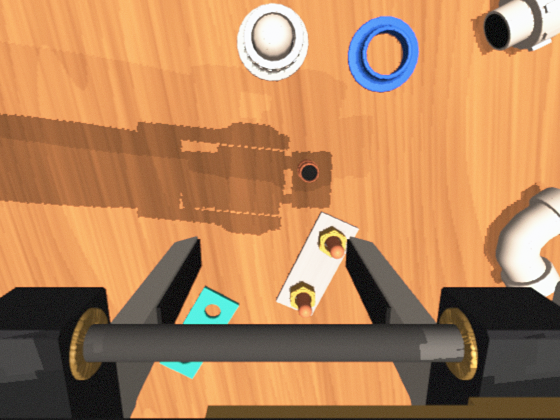

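The last picture shows everything in place. The slip nut and collar are on the drain pipe at (272,42), and the plate with both brass nuts is on the copper pipes at (332,243) and (303,297). The heights measured match the sizes given.

```bash
python3 -c "
from h import *
print(workorder.finish_job())"
```

```text
the job is handed in; nothing more can be done
None
```

All five parts are in place and the job is handed in, at about 52 s of the 120 s allowed. No verdict was reported.

The order was: steel twin plate over both copper pipes, one small brass nut on each pipe, chrome collar on the drain, then the white slip nut on top of it. I never handled the spare nut, the blue collar, the coloured plates or the loose coupling.

Last checks with the wrist camera:

| Part | Measured | Expected | Off its pipe's axis |
|---|---|---|---|
| Cover plate, top face | 6.5 mm up | 6 mm | not measured; both pipes are through the holes |
| Brass nuts, top faces | 24.0 and 23.9 mm up | 24 mm | under 1 mm |
| Collar flange, top face | 4.2 mm up | 4 mm | about 1 mm |
| Slip nut, top face | 40.1 mm up | 40 mm | about 1 mm |

The arm is clear of everything, at a height of 0.25 m.

- **Failed first grip:** the first grip on the plate closed on its top face, because the fingertips were too high. I opened the jaws, went lower and gripped it properly.
- **Offset allowed for:** held parts showed about 2 mm to one side of the tool centre in the wrist camera. I lined each part up with its pipe in the same picture to cancel that.
- **Network miss:** in the last picture the collar network reported only the blue look-alike, so the collar result rests on the depth measurement and the picture.

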